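Set out the bench containers on the rail by width

ROBOT

A 7-joint arm with a two-finger parallel gripper is mounted at the origin on a cart in front of the work surface, level with it; the furniture and walls round the work are solid. World frame = base frame: x ahead of the robot, y to its left, z up, the work surface at z = 0. Lengths are in m, angles in degrees, forces in N, time in s.
With the tool pointing down it reaches from about 0.425 to 0.875 m from the base axis. Payload 4.7 kg.
Tool frame: the origin (TCP) lies on the front face of the gripper's body, between the roots of the fingers; the fingertips stand 70 mm ahead of it and the grasp point (between the pads) lies 51 mm ahead of it; z points along the fingers, y is the direction in which the jaws open and shut (so a half turn about z gives the same grasp; the last joint's range is limited). The gripper opens to 87 mm and grips with 3 to 60 N. Pads are 19 mm wide; open, the fingers measure 117 mm over their backs; the gripper's body (75 mm by 190 mm) begins 51 mm behind the grasp point.
Start: joints at [-74.708, 18.392, -4.016, 83.108, 1.295, 78.541, -3.26], TCP at [0.163, 0.629, 0.292] pointing down, gripper open.
Joint ranges: [-163.93, 163.93], [-17.29, 119.83], [-79.2, 71.16], [3.27, 140.29], [-89.18, 269.18], [5.43, 117.66], [-154.24, 154.24]. Speed limits (degrees/s): [147.25, 147.25, 180, 180, 180, 180, 180].

INTERFACE

Orientations are given as [roll, pitch, yaw] about the fixed x, y, z axes, in that order (R = Rz(yaw) Ry(pitch) Rx(roll)).
In Python, from cell import env gives the robot as it stands.
- The arm moves only by the tool drive_tool, never from a script. Its argument "commands" is a list of rows, each a list of 7 numbers: the shift along the tool's x, y, z in cm, then the turn, a rotation vector about the tool's x, y, z in degrees, then the opening, from 0 (shut) to 1 (fully open). In form: [[tx, ty, tz, rx, ry, rz, hand], ...]. A call has 1 to 20 rows; each row shifts and turns the commanded pose from where the row before left it, along the tool's axes as they then stand; what a row does not reach is not made up. A row lasts 1/12 s, in which the tool goes at most 41.7 mm and 7.16 degrees, less where a joint would pass 70% of its speed; a pose out of reach is approached as far as the arm can. A call is refused whole if a number of a shift passes 4.17 or a number of a turn 7.16, either way. A call with a gripper value outside its range is refused whole. The fingers move at their own pace and stop on an object; "force" is the grip in N (left out, the last holds). Time passes only in rows, so rows that do not move let the fingers close. It gives the time, the measured TCP pose, the force and the opening at its end, in the units of the state.
- env.get_obs(): the state, without advancing time (a new reading comes with each control period).
- env.read_camera(name): name is "scene" or "top" or "wrist"; returns a dict with "img" (420x560x3 uint8, blue, green, red), "mtx" (3x3 intrinsics, pixels), "k1" (the pictures are not rectified: a ray, as slopes to the right and down, at radius r is drawn at 1 + k1 r^2 times it, then the intrinsics apply), "pose" (4x4, takes a point from camera to world coordinates). Camera axes: x right, y down, z forward; pixel columns grow to the right and rows downward; lengths in m; the calibration is good to about 2 mm. A picture is of the moment at which its call begins. There is no depth.
- env.sign_off(): hands the job in, once; it reports no verdict.
The state is a dict: "time_s": time; "qpos": joint angles; "joint_velocities": joint speeds; "effort": joint torques, N m; "tool_pos": TCP position; "tool_rot": TCP orientation; "force": force on the tool from outside, world axes, zero at the start; "wrist_torque": the same for the moment, N m; "grip_width": finger opening in m.
Only numpy, scipy, OpenCV 4.12 (cv2) and the standard library are available. Lean on these libraries where they do the work, as an engineer would, in place of code of your own. Each camera call takes 0.05 s, during which the arm holds its last target.

TASK

Line up the four containers (white vial, brown bottle, glass beaker and specimen cup) on the rail in order of width, one upright in the middle of each rubber disc, with the narrowest on the disc next to the raised stop bar and the widest at the far end. Do not tip any of them over on the way.

Things in the scene. Friction and masses are not known exactly. Their poses are not given: they have to be found in the camera images.
- vial_mid (a point): small white vial with a narrow screw cap, 46 mm high, body 19 mm across up to 38 mm from its foot: the narrowest of the four. Stands upright and loose on the table. The point lies on its axis, half-way up (23 mm above its foot); its z axis points up.
- bottle_mid (a point): small brown glass bottle with a dark narrow screw cap, 60 mm high, body 28 mm across up to 48 mm from its foot: the second narrowest. Stands upright and loose on the table. The point lies on its axis, half-way up (30 mm above its foot); its z axis points up.
- beaker_mid (a point): plain clear glass beaker, 55 mm high, 44 mm across: the second widest. Stands upright and loose on the table. The point lies on its axis, half-way up (27.5 mm above its foot); its z axis points up.
- cup_mid (a point): specimen cup with a screwed-on lid, 65 mm high, 63 mm across at the lid, which stays on, body about 55 mm across below it (up to 58 mm from its foot): the widest. Stands upright and loose on the table. The point lies on its axis, half-way up (32.5 mm above its foot); its z axis points up.
- disc_a: one of four equal flat black rubber discs, 72 mm across and 3 mm thick, fixed in a straight row at 85 mm spacing on a low metal rail (84 mm wide, 380 mm long, 6 mm thick, fixed on the table). Which letter lies where in the row changes. Origin: centre of its underside; its upper face is 3 mm above that (9 mm above the table). z up, y along the row.
- disc_b: one of four equal flat black rubber discs, 72 mm across and 3 mm thick, fixed in a straight row at 85 mm spacing on a low metal rail (84 mm wide, 380 mm long, 6 mm thick, fixed on the table). Which letter lies where in the row changes. Origin: centre of its underside; its upper face is 3 mm above that (9 mm above the table). z up, y along the row.
- disc_c: one of four equal flat black rubber discs, 72 mm across and 3 mm thick, fixed in a straight row at 85 mm spacing on a low metal rail (84 mm wide, 380 mm long, 6 mm thick, fixed on the table). Which letter lies where in the row changes. Origin: centre of its underside; its upper face is 3 mm above that (9 mm above the table). z up, y along the row.
- disc_d: one of four equal flat black rubber discs, 72 mm across and 3 mm thick, fixed in a straight row at 85 mm spacing on a low metal rail (84 mm wide, 380 mm long, 6 mm thick, fixed on the table). Which letter lies where in the row changes. Origin: centre of its underside; its upper face is 3 mm above that (9 mm above the table). z up, y along the row.
- stop: dark steel stop bar with two bright round screw heads on top, 80 x 14 mm and 22 mm high, fixed across the rail at one end of the row, 55.5 mm beyond the centre of the disc nearest to it (it may be at either end; the other end has only a narrow flat strip 6 mm wide and 2 mm high, of the same metal as the rail). Origin: centre of its underside, 6 mm above the table. y along the row.
There are look-alikes about, which are no part of the job. What is shaped like the part that bears bottle_mid but red is not meant.

How it is judged:
By the outcome, as a careful person would: the job done as asked, in the order asked, and still so for the second after the job is handed in, with the robot touching nothing.
It also fails if it takes over 112 s, if anything falls off the work surface, if the arm or the gripper's body presses on something with over 40 N, if the wrist force passes 120 N, or if a joint passes its speed limit or range.

## Working session

There is one attempt and no reset: what is moved stays moved. The work goes in short steps, Python scripts to look and compute and a tool call to move; the robot and the scene stay as the last step left them, time stands still between calls to the robot, and variables do not carry over. Pictures are saved under pics/ and viewed, and the job is handed in when it is done.

Besides the shell and the picture viewer there is one more tool, called after "Request:" as a command line: name --pt "numbers of a row" for each row, then --argument value for the rest. drive_tool: Moves the arm, as the interface text tells. Its arguments: {"type":"object","properties":{"commands":{"type":"array"},"force":{"type":"number"}},"required":["commands"]}

```bash
ls; mkdir -p pics
python3 - <<'E'
from cell import env
import cv2,numpy as np
np.set_printoptions(precision=4,suppress=True)
for n in ["scene","top"]:
    c=env.read_camera(n); cv2.imwrite(f"pics/{n}0.png",c["img"]); print(n,c["mtx"],c["k1"],c["pose"])
print(env.get_obs())
E
```

```text
pics
scene [[531.8124   0.     275.4537]
 [  0.     531.8124 203.6446]
 [  0.       0.       1.    ]] -0.20581255192070994 [[ 0.6689 -0.3608  0.6499 -0.1761]
 [-0.7433 -0.3327  0.5804 -0.4267]
 [ 0.0068 -0.8713 -0.4907  0.5738]
 [ 0.      0.      0.      1.    ]]
top [[396.0681   0.     273.9725]
 [  0.     396.0681 209.6019]
 [  0.       0.       1.    ]] -0.07780800296766577 [[-0.0278 -0.9882  0.1506  0.3514]
 [-0.9994  0.0246 -0.0233  0.2155]
 [ 0.0193 -0.1512 -0.9883  0.991 ]
 [ 0.      0.      0.      1.    ]]
{'time_s': 0.1, 'qpos': array([-74.7065,  18.4362,  -4.0166,  83.1683,   1.2938,  78.5409,
        -3.261 ]), 'joint_velocities': array([ 0.0418, -0.212 , -0.1065, -0.1061, -0.0664,  0.0869,  0.0402]), 'effort': array([ -0.0001, -49.2569,  -0.4058, -31.3402,  -0.0642,   0.0395,
         0.0001]), 'tool_pos': array([0.1625, 0.629 , 0.2913]), 'tool_rot': array([-179.8997,    0.0039,  165.5159]), 'force': array([-0.5618,  0.2552, -0.6265]), 'wrist_torque': array([-0.0591, -0.0162,  0.0352]), 'grip_width': 0.08681440994991403}
```

View pics/scene0.png

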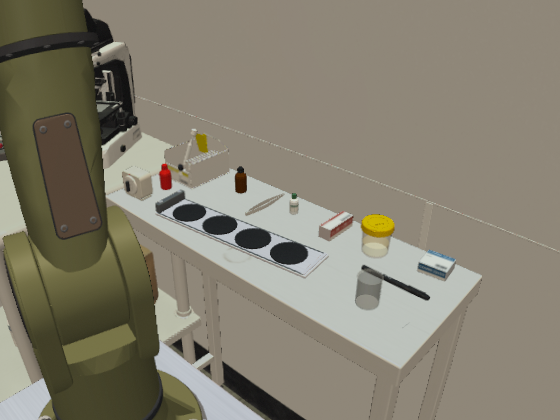

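View pics/top0.png

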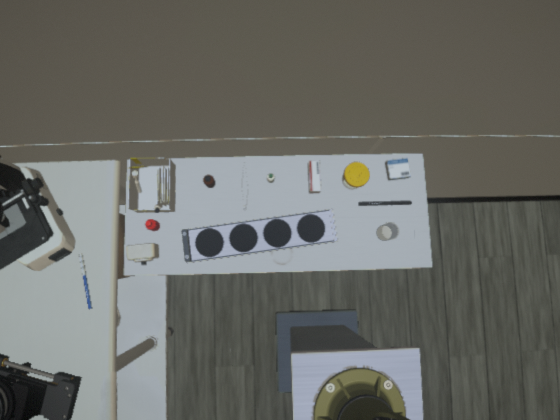

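The scene view shows the discs at (189,212), (220,225), (253,238) and (289,253), with the stop bar at (170,201). The top view shows the bottle at (209,181), vial at (270,178), cup at (357,175), beaker at (387,231), the red decoy at (152,224), and the stop at (185,245). Next I'll measure these.

```bash
cat > h.py <<'E'
from cell import env
import cv2,numpy as np
np.set_printoptions(precision=4,suppress=True)
def dist(c): return np.array([c["k1"],0,0,0,0.])
def ray(c,px):
    # model: drawn = u*(1+k1 r^2): the OpenCV k1 model
    p=cv2.undistortPointsIter(np.array([[px]],float),c["mtx"],dist(c),None,None,(3,50,1e-10))[0,0]
    d=c["pose"][:3,:3]@np.array([p[0],p[1],1]); return c["pose"][:3,3],d
def plane(c,px,z):
    o,d=ray(c,px); return o+d*(z-o[2])/d[2]
def proj(c,P):
    T=np.linalg.inv(c["pose"]); r,_=cv2.Rodrigues(T[:3,:3])
    return cv2.projectPoints(np.array(P,float).reshape(-1,3),r,T[:3,3],c["mtx"],dist(c))[0][:,0]
def save(n,img,s=1):
    cv2.imwrite("pics/"+n,cv2.resize(img,None,fx=s,fy=s,interpolation=cv2.INTER_CUBIC))
E
python3 - <<'E'
from h import *
t=env.read_camera("top"); s=env.read_camera("scene")
print("tcp px",proj(t,[.163,.629,.292]),proj(s,[.163,.629,.292]))
im=t["img"]; g=im.max(2)
def blobs(c,m,z,lo,hi,roi=None):
    n,l,st,ce=cv2.connectedComponentsWithStats(m.astype(np.uint8))
    for i in range(1,n):
        if lo<st[i,4]<hi and (roi is None or (roi[0]<ce[i][0]<roi[2] and roi[1]<ce[i][1]<roi[3])): print(ce[i],st[i],plane(c,ce[i],z))
print("discs top");blobs(t,g<60,.009,300,2000,(170,200,340,260))
print("discs scene");blobs(s,s["img"].max(2)<60,.009,200,2000,(150,190,330,280))
print("bottle");blobs(t,g<110,.055,30,400,(190,165,230,200))
y=(im[:,:,2]>150)&(im[:,:,0]<90)
print("cup");blobs(t,y,.065,100,2000,(330,150,390,200))
ys=(s["img"][:,:,2]>150)&(s["img"][:,:,0]<90)
print("cup s");blobs(s,ys,.062,100,2000,(340,200,410,260))
save("tz1.png",im[145:275,115:295],4.4); save("tz2.png",im[145:275,260:440],4.4)
save("sz1.png",s["img"][150:290,130:330],4); save("sz2.png",s["img"][180:320,280:480],4)
E
```

```text
tcp px [[ 30.8123 383.8456]] [[-6.618 88.77 ]]
discs top
[309.2479 229.3618] [299 217  24  24 351] [0.449  0.1057 0.009 ]
[276.911  233.3251] [265 221  25  25 483] [0.4412 0.1867 0.009 ]
[243.0522 237.8755] [231 225  25  26 498] [0.4321 0.271  0.009 ]
[209.2375 243.2505] [197 230  25  26 459] [0.4208 0.3549 0.009 ]
discs scene
[188.9485 212.3607] [173 204  33  17 427] [0.4204 0.3504 0.009 ]
[219.5644 224.8323] [203 216  34  19 489] [0.4304 0.266  0.009 ]
[252.6619 238.3522] [235 229  36  20 565] [0.44  0.182 0.009]
[288.3697 252.8926] [270 242  37  22 633] [0.4494 0.0986 0.009 ]
bottle
[208.9375 181.0357] [204 175  11  13 112] [0.5678 0.3486 0.055 ]
cup
[356.4967 173.8587] [345 162  24  24 453] [ 0.575  -0.0083  0.065 ]
cup s
[378.1178 224.271 ] [361 214  34  24 535] [ 0.5729 -0.0134  0.062 ]
```

Run:
```python
from h import *
t=env.read_camera("wrist");save("w0.png",t["img"]);print(t["pose"],t["mtx"],t["k1"])
```

```text
[[ 0.2504  0.9384  0.2382  0.0971]
 [ 0.9681 -0.2422 -0.0636  0.6463]
 [-0.002   0.2465 -0.9691  0.3836]
 [ 0.      0.      0.      1.    ]] [[332.259    0.     272.7291]
 [  0.     332.259  207.1287]
 [  0.       0.       1.    ]] -0.06264354440487958
```

View pics/tz1.png

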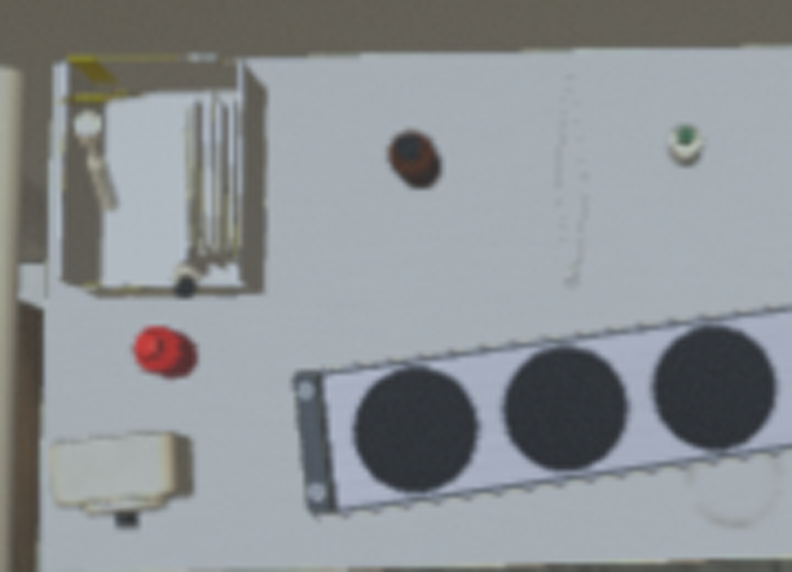

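View pics/tz2.png

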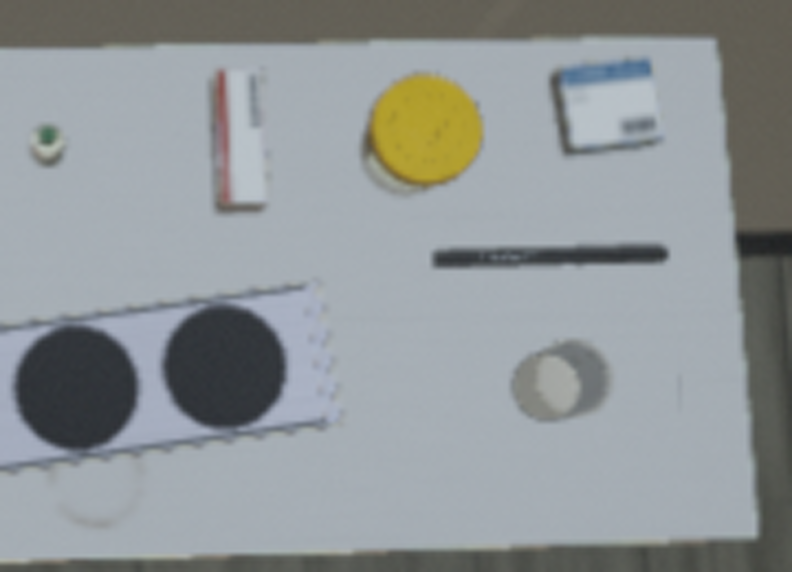

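View pics/sz1.png

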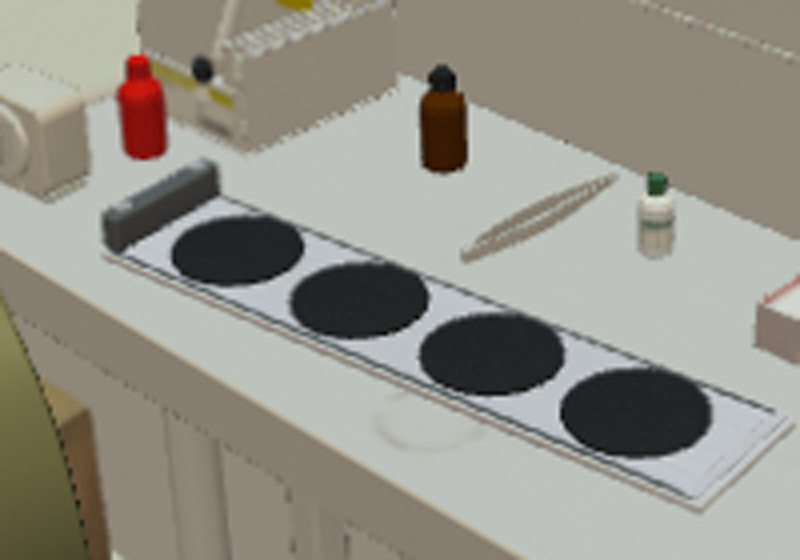

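View pics/sz2.png

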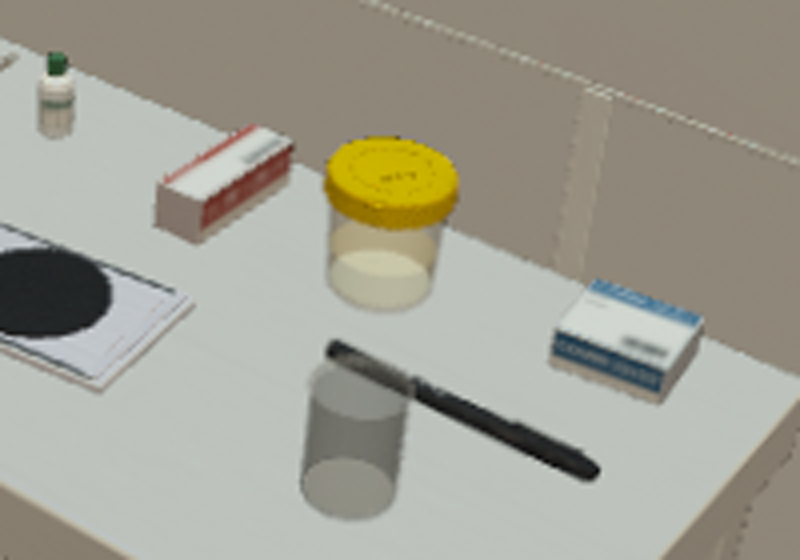

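View pics/w0.png

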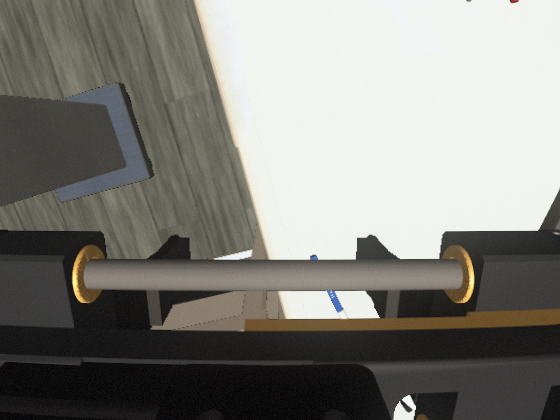

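The views show the caps and lids clearly. The stop is at the left (+y) end. There is also a thin bright line and a post behind the table, possibly a transparent screen, so I'll locate that along with the table edge and the remaining containers.

Run:
```python
from h import *
t=env.read_camera("top"); s=env.read_camera("scene")
save("a.png",s["img"][80:300,300:560],3); save("b.png",t["img"][100:220,300:460],5)
for p in [(125,160),(425,153),(430,267),(125,275)]: print("edge",p,plane(t,p,0))
# two-ray line/plane: line on top seen: rays from top through (100,146) and (500,135)
def planeof(c,a,b):
    o,d1=ray(c,a);_,d2=ray(c,b); n=np.cross(d1,d2); n/=np.linalg.norm(n); return n,n@o
n1,k1=planeof(t,(150,143),(500,136)); n2,k2=planeof(s,(180,117),(500,244))
d=np.cross(n1,n2); p=np.linalg.lstsq(np.array([n1,n2]),np.array([k1,k2]),rcond=None)[0]
d/=np.linalg.norm(d); 
for y in (-.2,.2,.5): print("line", p+d*(y-p[1])/d[1])
# vial: cap centre
def tri(a,b):
    o1,d1=ray(t,a);o2,d2=ray(s,b);A=np.stack([d1,-d2],1);x=np.linalg.lstsq(A,o2-o1,rcond=None)[0]
    return o1+d1*x[0],o2+d2*x[1]
print("vialcap",tri((270.6,175.6),(294,194.5)))
print("bottlecap",tri((115+406/4.4,145+148/4.4),(130+441/4,150+70/4)))
```

```text
edge (125, 160) [0.6422 0.5751 0.    ]
edge (425, 153) [ 0.6439 -0.2114  0.    ]
edge (430, 267) [ 0.3457 -0.1986  0.    ]
edge (125, 275) [0.3474 0.5668 0.    ]
line [ 0.6681 -0.2     0.061 ]
line [0.6638 0.2    0.0695]
line [0.6605 0.5    0.0758]
vialcap (array([0.5804, 0.1991, 0.0433]), array([0.5816, 0.1979, 0.0436]))
bottlecap (array([0.5728, 0.352 , 0.0592]), array([0.5746, 0.3504, 0.0594]))
```

View pics/a.png

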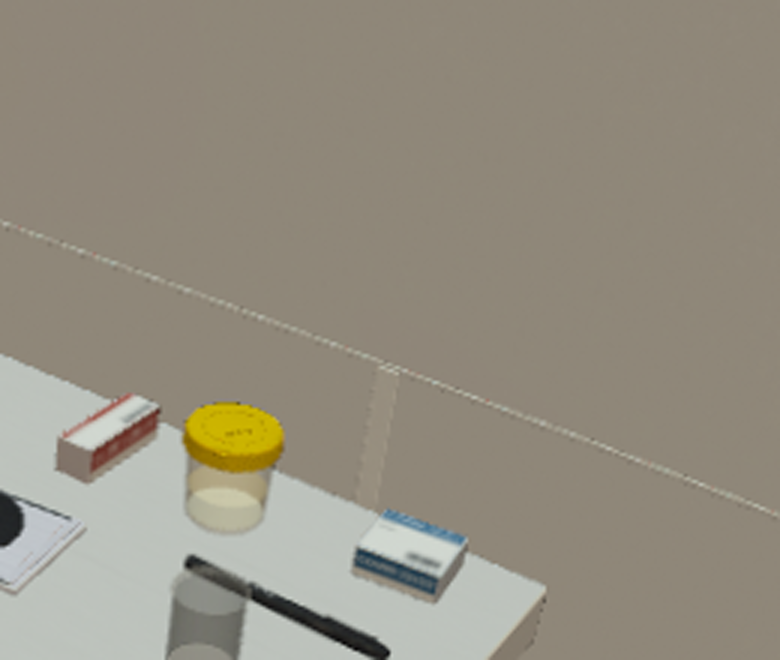

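View pics/b.png

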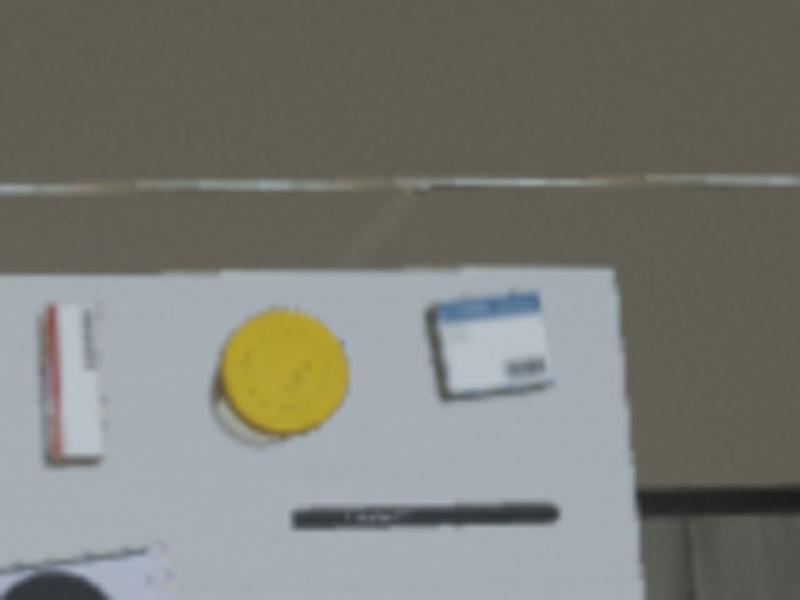

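The bright line is at x≈0.665, about 7 cm up. I'll treat it as a wall just behind the table, so the jaws stay along the row (yaw about 186°) to keep the long side of the gripper body clear of it. Next I'll go over the middle of the table for a wrist view.

Request:
drive_tool --pt "0 0 -1.3 0 0 -7 1" --pt "0 0 -1.3 0 0 -7 1" --pt "0 0 -1.3 0 0 -6.9 1" --pt "-2.2 -3.1 0 0 0 0 1" --pt "-2.2 -3.1 0 0 0 0 1" --pt "-2.2 -3.1 0 0 0 0 1" --pt "-2.2 -3.1 0 0 0 0 1" --pt "-2.2 -3.1 0 0 0 0 1" --pt "-2.2 -3.1 0 0 0 0 1" --pt "-2.2 -3.1 0 0 0 0 1" --pt "-2.2 -3.1 0 0 0 0 1" --pt "-2.2 -3.1 0 0 0 0 1" --pt "-2.2 -3.1 0 0 0 0 1" --pt "-2.2 -3.1 0 0 0 0 1" --pt "-2.2 -3.1 0 0 0 0 1" --pt "-2.2 -3.1 0 0 0 0 1" --pt "-2.2 -3.1 0 0 0 0 1" --pt "0 0 0 0 0 0 1" --force 15

```text
time_s: 1.85
tool_pos: [0.5223, 0.2236, 0.3315]
tool_rot: [-179.7, 0.2, -174.3]
force: [-0.3, -1.3, -0.6]
grip_width: 0.0873
```

Run:
```python
from h import *
w=env.read_camera("wrist");save("w1.png",w["img"]);np.save("w1.npy",w,allow_pickle=True);o=env.get_obs();print(o["tool_pos"],o["tool_rot"],o["qpos"],w["pose"])
```

```text
[0.5199 0.2275 0.3314] [-179.8889    0.069  -174.102 ] [-40.1838   7.2367  15.2527  92.3919  -1.7956  80.5995  71.1434] [[-0.0988  0.9635  0.2487  0.4547]
 [ 0.9951  0.0971  0.0192  0.2178]
 [-0.0057  0.2493 -0.9684  0.4234]
 [ 0.      0.      0.      1.    ]]
```

View pics/w1.png

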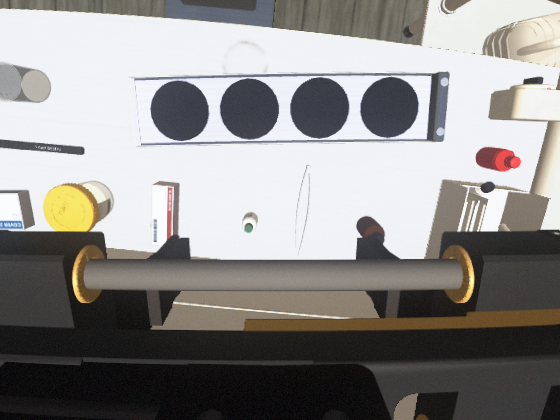

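The wrist view shows the four discs at (180,110), (249,108), (320,107) and (389,107), with the stop at (440,107). The vial is at (250,221), the cup lid at (71,208), the beaker at (25,85), and the bottle at (370,230), partly behind a finger.

Run:
```python
from h import *
w=np.load("w1.npy",allow_pickle=True).item()
im=w["img"]
n,l,st,ce=cv2.connectedComponentsWithStats((im.max(2)<60).astype(np.uint8))
for i in range(1,n):
    if 500<st[i,4]<6000 and 60<ce[i][1]<150 and 140<ce[i][0]<430:
        cn=cv2.findContours((l==i).astype(np.uint8),0,1)[0][0][:,0]
        P=np.array([plane(w,p,.009)[:2] for p in cn.astype(float)])
        (c,r)=cv2.minEnclosingCircle(P.astype(np.float32)); e=cv2.fitEllipse(P.astype(np.float32)*1000)
        print(ce[i],st[i,:4],"wrist",plane(w,ce[i],.009)[:2],"circ",c,r,e)
# cup lid
y=(im[:,:,2]>150)&(im[:,:,0]<90)
n,l,st,ce=cv2.connectedComponentsWithStats(y.astype(np.uint8));i=1+st[1:,4].argmax();print("lid",ce[i],st[i],plane(w,ce[i],.0615))
save("wz1.png",im[40:130,0:120],6.5);save("wz2.png",im[170:260,180:400],3.6)
save("wz3.png",im[160:250,20:140],6.5)
```

```text
lid [504.64   159.5508] [493 149  27  22 325] [0.467  0.4772 0.0615]
```

View pics/wz1.png

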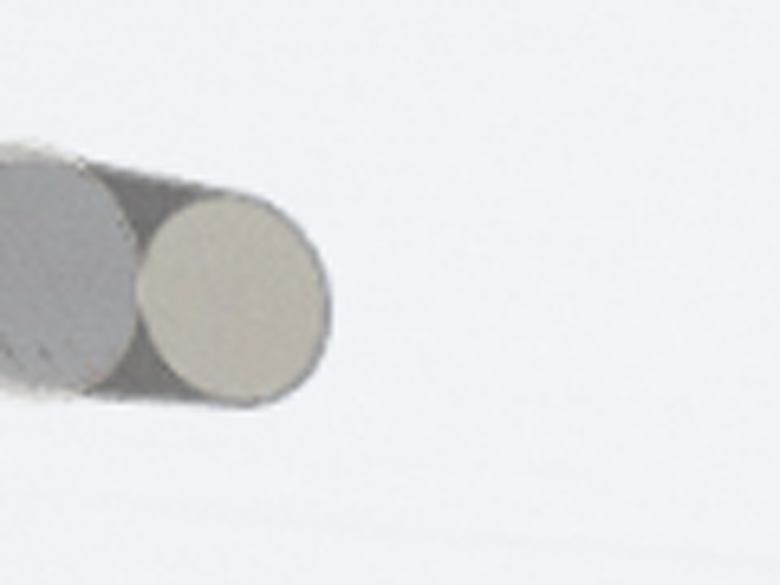

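View pics/wz2.png

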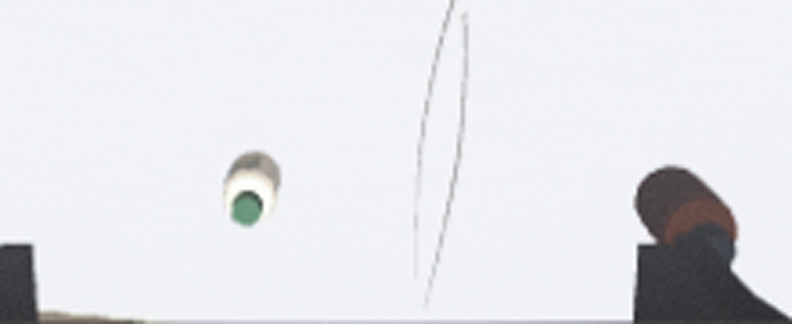

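View pics/wz3.png

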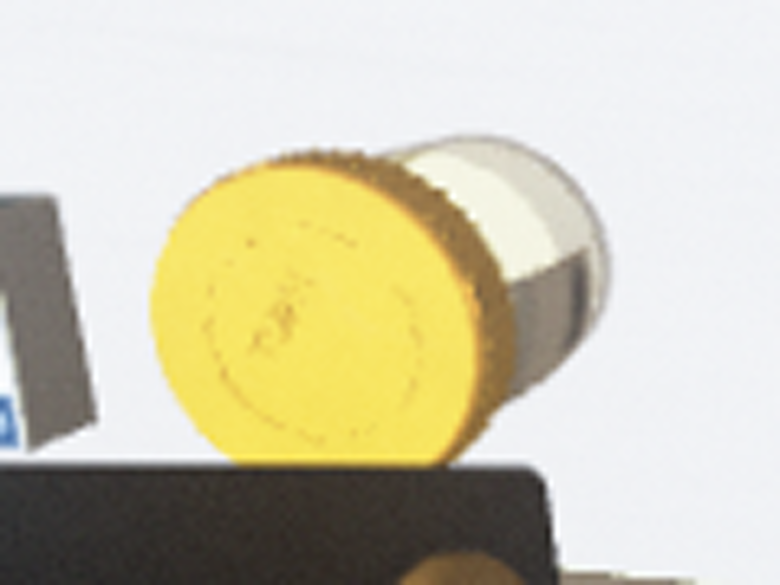

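Run:
```python
from h import *
w=np.load("w1.npy",allow_pickle=True).item()
im=w["img"]
n,l,st,ce=cv2.connectedComponentsWithStats((im.max(2)<110).astype(np.uint8))
D=[]
for i in range(1,n):
    if 1500<st[i,4]<6000 and 60<ce[i][1]<150 and 140<ce[i][0]<430:
        cn=cv2.findContours((l==i).astype(np.uint8),0,1)[0][0][:,0]
        P=np.array([plane(w,p,.009)[:2] for p in cn.astype(float)])
        e=cv2.fitEllipse((P*1000).astype(np.float32)); D.append(e[0]); print(ce[i],st[i],e)
D=np.array(D);print(np.diff(D,axis=0),np.linalg.norm(np.diff(D,axis=0),axis=1))
y=(im[:,:,2]>140)&(im[:,:,0]<140)&(np.arange(560)<150)[None]
n,l,st,ce=cv2.connectedComponentsWithStats(y.astype(np.uint8));i=1+st[1:,4].argmax();print("lid",ce[i],st[i],plane(w,ce[i],.065))
print("beaker foot",plane(w,(34.3,86.1),0),"floor",plane(w,(36.3,86.2),.003))
print("vial cap",plane(w,(248.6,227.8),.046),"foot",plane(w,(250.5,219.6),0))
print("bottle foot",plane(w,(180+672/3.6,170+207/3.6),0), "foot top edge",plane(w,(180+672/3.6,170+166/3.6),0))
t=env.read_camera("top");s=env.read_camera("scene")
print("beaker scene foot",plane(s,(280+349/4,180+489/4),0),"top rim",plane(s,(280+361/4,180+387/4),.055))
print("beaker top foot",plane(t,(260+558/4.4,145+384/4.4),0))
```

```text
[388.9627 106.9082] [ 361   77   57   61 2681] ((423.0878601074219, 353.5792541503906), (68.8756103515625, 69.01760864257812), 46.93389129638672)
[249.0494 108.4607] [ 220   79   59   60 2735] ((442.4593200683594, 185.5055389404297), (68.8128433227539, 69.13333129882812), 144.95574951171875)
[319.2554 107.4034] [ 291   78   58   60 2729] ((432.8025817871094, 269.500732421875), (68.53174591064453, 69.09722900390625), 100.86578369140625)
[179.3531 110.2469] [ 151   81   57   60 2665] ((452.3606262207031, 101.2694320678711), (68.72509002685547, 69.11988830566406), 138.4356231689453)
[[  19.3715 -168.0737]
 [  -9.6567   83.9952]
 [  19.558  -168.2313]] [169.1864  84.5485 169.3644]
lid [ 70.1908 208.2662] [  43  183   57   49 2175] [ 0.5713 -0.0062  0.065 ]
beaker foot [ 0.4369 -0.0881  0.    ] floor [ 0.437  -0.0832  0.003 ]
vial cap [0.5798 0.1991 0.046 ] foot [0.5834 0.1984 0.    ]
bottle foot [0.5788 0.3543 0.    ] foot top edge [0.5631 0.3516 0.    ]
beaker scene foot [ 0.438  -0.0861  0.    ] top rim [ 0.436  -0.0866  0.055 ]
beaker top foot [ 0.4371 -0.0929  0.    ]
```

Combining the three views gives these positions:

| Item | x (m) | y (m) |
|---|---|---|
| Disc 1, next to the stop | 0.422 | 0.353 |
| Disc 2 | 0.432 | 0.269 |
| Disc 3 | 0.441 | 0.184 |
| Disc 4 | 0.451 | 0.100 |
| Cup | 0.574 | -0.009 |
| Beaker | 0.437 | -0.088 |
| Vial | 0.581 | 0.198 |
| Bottle | 0.573 | 0.351 |

I'll start with the cup.

```bash
cat > d.py <<'E'
import sys
from h import *
from scipy.spatial.transform import Rotation as R
def d(x,y,z,yaw=186.6):
    o=env.get_obs(); r=R.from_euler("xyz",o["tool_rot"],degrees=True)
    v=r.inv().apply(np.array([x,y,z])-o["tool_pos"])*100
    rt=(r.inv()*R.from_euler("xyz",[180,0,yaw],degrees=True)).as_rotvec(degrees=True)
    print("at",o["tool_pos"],o["tool_rot"],"t",round(o["time_s"],2),"j",o["qpos"].round(0),"F",o["force"].round(1),"w",round(o["grip_width"],4)); print("delta cm",v.round(2),"rot",rt.round(2))
if __name__=="__main__": d(*map(float,sys.argv[1:]))
E
python3 d.py .574 -.009 .22
```

```text
at [0.5171 0.2326 0.3312] [ 179.9576   -0.0229 -173.6313] t 2.0 j [-40.   7.  15.  92.  -2.  81.  71.] F [ 0.2 -0.2 -0. ] w 0.0868
delta cm [ -2.98 -24.65  11.1 ] rot [ 0.04 -0.02 -0.23]
```

Request:
drive_tool --pt "-0.3 -2.5 1.1 0 0 0 1" --pt "-0.3 -2.5 1.1 0 0 0 1" --pt "-0.3 -2.5 1.1 0 0 0 1" --pt "-0.3 -2.5 1.1 0 0 0 1" --pt "-0.3 -2.5 1.1 0 0 0 1" --pt "-0.3 -2.5 1.1 0 0 0 1" --pt "-0.3 -2.5 1.1 0 0 0 1" --pt "-0.3 -2.5 1.1 0 0 0 1" --pt "-0.3 -2.5 1.1 0 0 0 1" --pt "-0.3 -2.1 1.1 0 0 0 1" --pt "0 0 0 0 0 0 1" --pt "0 0 0 0 0 0 1" --pt "0 0 0 0 0 0 1" --pt "0 0 0 0 0 0 1"

```text
time_s: 3.17
tool_pos: [0.5746, -0.0059, 0.2218]
tool_rot: [179.9, 0.1, -173.4]
force: [-0.6, 0.5, 0.4]
grip_width: 0.0869
```

```bash
cat > look.py <<'E'
import sys
from h import *
w=env.read_camera("wrist");save(sys.argv[1]+".png",w["img"]);np.save(sys.argv[1]+".npy",w,allow_pickle=True)
E
python3 d.py .574 -.009 .22; python3 look.py w2;python3 d.py .574 -.009 .22
```

```text
at [ 0.5746 -0.0059  0.2218] [ 179.9288    0.0544 -173.3702] t 3.17 j [-24.  12.  25. 100.  -6.  69.  99.] F [-0.6  0.5  0.4] w 0.0869
delta cm [ 0.1  -0.3   0.18] rot [0.07 0.05 0.03]
at [ 0.5747 -0.0062  0.2219] [ 179.9395    0.0628 -173.3873] t 3.22 j [-24.  12.  25. 100.  -6.  69.  99.] F [ 0.3  0.4 -0.2] w 0.0868
delta cm [ 0.1  -0.27  0.19] rot [0.06 0.06 0.01]
```

View pics/w2.png

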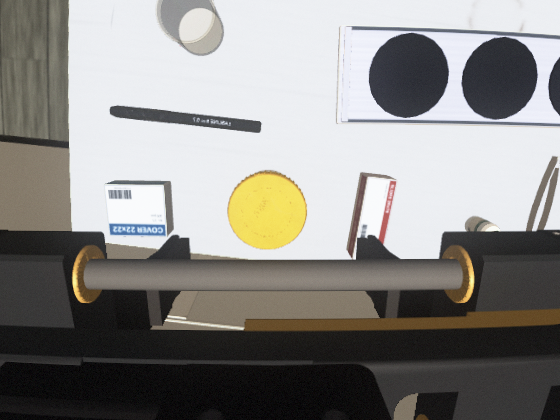

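The cup lid is at (267,210), beaker at (195,25), and the nearest discs at (409,75) and (499,77).

```bash
cat > m.py <<'E'
import sys
from h import *
w=np.load(sys.argv[1]+".npy",allow_pickle=True).item(); im=w["img"]
n,l,st,ce=cv2.connectedComponentsWithStats((im.max(2)<110).astype(np.uint8))
for i in range(1,n):
    a=st[i]
    if a[4]>1200 and 0<a[0] and a[0]+a[2]<560 and a[1]>0 and a[1]+a[3]<232 and .8<a[2]/a[3]<1.25:
        cn=cv2.findContours((l==i).astype(np.uint8),0,1)[0][0][:,0]
        e=cv2.fitEllipse(np.array([plane(w,p,.009)[:2]*1000 for p in cn.astype(float)],np.float32)); print("disc?",ce[i].round(1),np.array(e[0]).round(1),np.array(e[1]).round(1))
y=(im[:,:,2]>140)&(im[:,:,0]<140)&(im[:,:,1]>110); y[235:]=0
n,l,st,ce=cv2.connectedComponentsWithStats(y.astype(np.uint8))
for i in range(1,n):
    if st[i,4]>1000:
        cn=cv2.findContours((l==i).astype(np.uint8),0,1)[0][0][:,0]
        e=cv2.fitEllipse(np.array([plane(w,p,.065)[:2]*1000 for p in cn.astype(float)],np.float32)); print("lid",ce[i],np.array(e[0]).round(1),np.array(e[1]).round(1))
E
python3 m.py w2; python3 -c "
from h import *
w=np.load('w2.npy',allow_pickle=True).item();save('w2z.png',w['img'][0:70,140:240],7)"
```

```text
disc? [408.2  74.8] [452.6 100.3] [69.6 70. ]
disc? [499.2  77.8] [442.9 184.1] [69.5 70.6]
lid [266.899  205.5117] [570.4 -10.5] [52.8 62.8]
```

View pics/w2z.png

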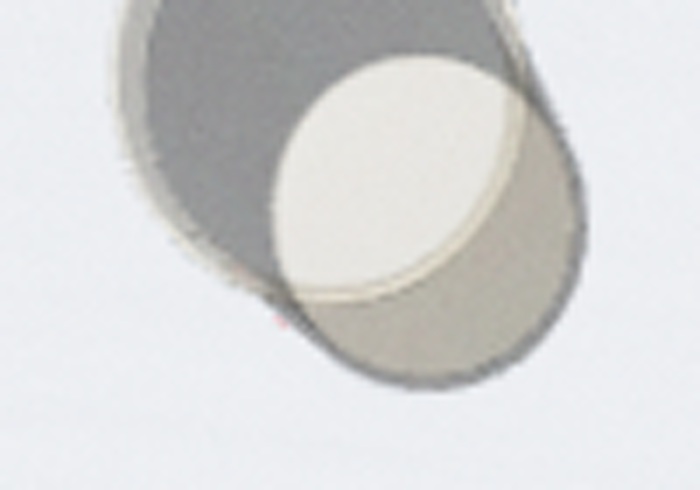

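```bash
sed -i 's/y\[235:\]=0/y[260:]=0/' m.py; python3 m.py w2;python3 -c "
from h import *
w=np.load('w2.npy',allow_pickle=True).item()
print(plane(w,(267,211),.065),plane(w,(201,32.1),0), plane(w,(140+588/7,32),0),plane(w,(201,390/7),0))"; python3 d.py .5740 -.010 .125
```

```text
disc? [408.2  74.8] [452.6 100.3] [69.6 70. ]
disc? [499.2  77.8] [442.9 184.1] [69.5 70.6]
lid [266.9134 209.8829] [574.  -10.1] [60.4 61.8]
[ 0.574 -0.01   0.065] [ 0.437  -0.0846  0.    ] [ 0.4348 -0.0645  0.    ] [ 0.4566 -0.0831  0.    ]
at [ 0.5747 -0.0062  0.2219] [ 179.9395    0.0628 -173.3873] t 3.22 j [-24.  12.  25. 100.  -6.  69.  99.] F [ 0.3  0.4 -0.2] w 0.0868
delta cm [ 0.12 -0.38  9.69] rot [0.06 0.06 0.01]
```

Request:
drive_tool --pt "0.1 -0.4 1.5 0 0 0 1" --pt "0 0 1.5 0 0 0 1" --pt "0 0 1.5 0 0 0 1" --pt "0 0 1.5 0 0 0 1" --pt "0 0 1.5 0 0 0 1" --pt "0 0 1.5 0 0 0 1" --pt "0 0 1.5 0 0 0 1" --pt "0 0 1.5 0 0 0 1" --pt "0 0 1.4 0 0 0 1" --pt "0 0 0 0 0 0 1" --pt "0 0 0 0 0 0 1" --pt "0 0 0 0 0 0 1"

```text
time_s: 4.22
tool_pos: [0.5746, -0.012, 0.0883]
tool_rot: [180.0, 0.1, -173.5]
force: [0.6, -0.8, 0.4]
grip_width: 0.0869
```

```bash
python3 d.py .5740 -.010 .087
```

```text
at [ 0.5746 -0.012   0.0883] [ 179.9835    0.0948 -173.5219] t 4.22 j [-22.  21.  24. 107. -10.  54. 103.] F [ 0.6 -0.8  0.4] w 0.0869
delta cm [0.04 0.2  0.13] rot [ 0.02  0.09 -0.12]
```

Request:
drive_tool --pt "0 0.2 0 0 0 0 0.8" --pt "0 0 0 0 0 0 0.7" --pt "0 0 0 0 0 0 0.6" --pt "0 0 0 0 0 0 0.4" --pt "0 0 0 0 0 0 0.3" --pt "0 0 0 0 0 0 0.3" --pt "0 0 0 0 0 0 0.3" --pt "0 0 0 0 0 0 0.3" --force 15

```text
time_s: 4.88
tool_pos: [0.5738, -0.0107, 0.0875]
tool_rot: [180.0, 0.0, -173.6]
force: [-0.1, 0.8, 2.4]
grip_width: 0.0583
```

```bash
python3 d.py .4520 .100 .2
```

```text
at [ 0.5738 -0.0107  0.0875] [ 179.9905    0.0156 -173.5856] t 4.88 j [-22.  21.  24. 107. -10.  54. 103.] F [-0.1  0.8  2.4] w 0.0583
delta cm [ 10.87  12.36 -11.25] rot [ 0.01  0.02 -0.19]
```

Request:
drive_tool --pt "0 0 0 0 0 0 0.3" --pt "0 0 0 0 0 0 0.3" --pt "0 0 -0.3 0 0 0 0.3" --pt "0 0 -0.6 0 0 0 0.3" --pt "0 0 -1 0 0 0 0.3" --pt "0 0 -1 0 0 0 0.3" --pt "0 0 -1 0 0 0 0.3" --pt "0 0 -0.6 0 0 0 0.3" --pt "0 0 -0.3 0 0 0 0.3" --pt "0 0 0 0 0 0 0.3"

```text
time_s: 5.72
tool_pos: [0.5743, -0.0107, 0.1365]
tool_rot: [180.0, 0.1, -173.6]
force: [0.0, 0.5, -0.3]
grip_width: 0.0576
```

```bash
python3 look.py w3; python3 d.py .4520 .100 .15
```

```text
at [ 0.5739 -0.0106  0.1357] [ 179.9885    0.0512 -173.5772] t 5.77 j [-23.  17.  25. 105.  -8.  59. 102.] F [ 0.3  0.6 -1.1] w 0.0581
delta cm [10.87 12.36 -1.44] rot [ 0.01  0.05 -0.18]
```

View pics/w3.png

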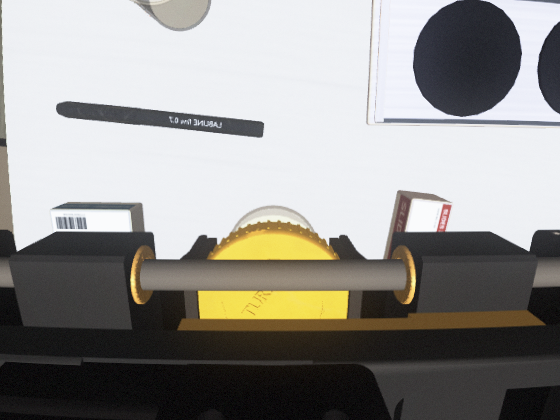

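The cup is held upright between the fingers, so I'll carry it to the far disc.

Request:
drive_tool --pt "0.4 0.4 -0.5 0 0 0 0.3" --pt "0.8 0.9 -0.5 0 0 0 0.3" --pt "1 1.2 -0.4 0 0 0 0.3" --pt "1.2 1.4 0 0 0 0 0.3" --pt "1.2 1.4 0 0 0 0 0.3" --pt "1.2 1.4 0 0 0 0 0.3" --pt "1.2 1.4 0 0 0 0 0.3" --pt "1.2 1.3 0 0 0 0 0.3" --pt "1.1 1.2 0 0 0 0 0.3" --pt "0.8 0.9 0 0 0 0 0.3" --pt "0.5 0.6 0 0 0 0 0.3" --pt "0.3 0.3 0 0 0 0 0.3" --pt "0 0 0 0 0 -0.2 0.3" --pt "0 0 0 0 0 0 0.3" --pt "0 0 0 0 0 0 0.3"

```text
time_s: 7.02
tool_pos: [0.4521, 0.0997, 0.1494]
tool_rot: [-180.0, 0.0, -173.4]
force: [-0.2, -0.6, -0.5]
grip_width: 0.058
```

```bash
python3 look.py w4; python3 d.py .4520 .100 .0975; python3 m.py w4
```

```text
at [0.4521 0.0997 0.1493] [-179.9837    0.0222 -173.4511] t 7.07 j [-35.   3.  19. 119.  -1.  58.  82.] F [-0.3 -0.3 -0.3] w 0.0581
delta cm [0.01 0.03 5.18] rot [-0.02  0.02 -0.05]
lid [271.6543 244.1313] [450.7  99.6] [23.3 74.1]
```

View pics/w4.png

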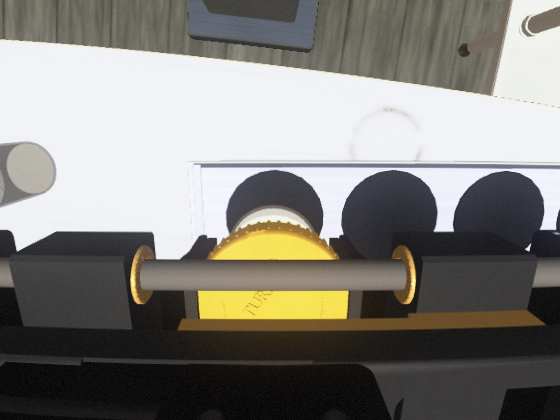

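The cup is centred over the end disc, which spans about x 227–322. I'll lower it.

Request:
drive_tool --pt "0 0 0.5 0 0 0 0.3" --pt "0 0 1 0 0 0 0.3" --pt "0 0 1 0 0 0 0.3" --pt "0 0 1 0 0 0 0.3" --pt "0 0 0.7 0 0 0 0.3" --pt "0 0 0.4 0 0 0 0.3" --pt "0 0 0.3 0 0 0 0.3" --pt "0 0 0.2 0 0 0 0.3" --pt "0 0 0 0 0 0 0.3" --pt "0 0 0 0 0 0 0.3" --pt "0 0 0 0 0 0 0.3"

```text
time_s: 7.98
tool_pos: [0.4518, 0.1005, 0.0987]
tool_rot: [180.0, 0.1, -173.4]
force: [-0.1, -0.9, -0.7]
grip_width: 0.0582
```

```bash
python3 d.py .4520 .100 .0975; python3 look.py w5; python3 -c "
from h import *
s=env.read_camera('scene');save('s1.png',s['img'][180:300,220:400],4.4)"
```

```text
at [0.4518 0.1005 0.0987] [ 179.9814    0.0508 -173.3815] t 7.98 j [-34.   7.  19. 122.  -3.  52.  83.] F [-0.1 -0.9 -0.7] w 0.0582
delta cm [-0.01 -0.05  0.12] rot [0.02 0.05 0.02]
```

View pics/s1.png

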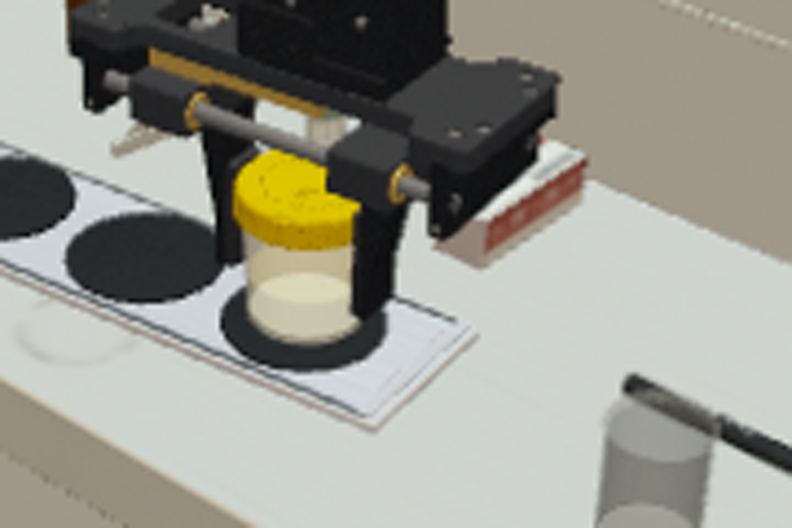

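View pics/w5.png

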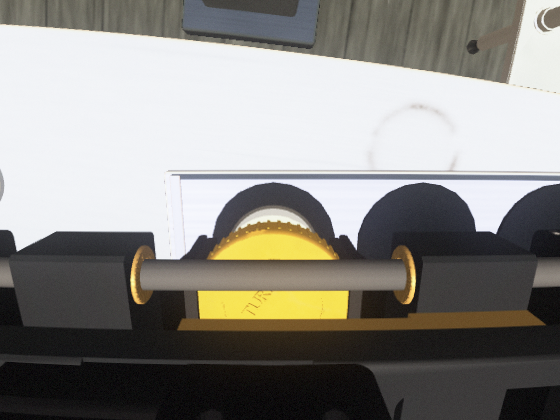

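The cup is centred on the disc in both views and a couple of mm above it. I'll set it down gently and release.

Request:
drive_tool --pt "0 0 0.1 0 0 0 0.3" --pt "0 0 0.1 0 0 0 0.3" --pt "0 0 0 0 0 0 0.3" --pt "0 0 0 0 0 0 0.3"

```text
time_s: 8.42
tool_pos: [0.4518, 0.1004, 0.0965]
tool_rot: [180.0, 0.0, -173.4]
force: [0.0, 0.7, 1.3]
grip_width: 0.0584
```

Request:
drive_tool --pt "0 0 0.05 0 0 0 0.66" --pt "0 0 0 0 0 0 0.7" --pt "0 0 0 0 0 0 0.75" --pt "0 0 0 0 0 0 0.82" --pt "0 0 0 0 0 0 0.88" --pt "0 0 0 0 0 0 0.88" --pt "0 0 0 0 0 0 0.88"

```text
time_s: 9.0
tool_pos: [0.4514, 0.1003, 0.0956]
tool_rot: [-180.0, -0.0, -173.4]
force: [0.6, 0.4, 0.7]
grip_width: 0.0755
```

Request:
drive_tool --pt "0 0 -0.5 0 0 0 0.88" --pt "0 0 -1 0 0 0 0.88" --pt "0 0 -1.5 0 0 0 0.88" --pt "0 0 -2 0 0 0 0.9" --pt "0 0 -2 0 0 0 1" --pt "0 0 -2 0 0 0 1" --pt "0 0 -2 0 0 0 1" --pt "0 0 0 0 0 0 1" --pt "0 0 0 0 0 0 1" --pt "0 0 0 0 0 0 1"

```text
time_s: 9.83
tool_pos: [0.4512, 0.1002, 0.2057]
tool_rot: [180.0, -0.0, -173.4]
force: [0.5, 1.3, -0.0]
grip_width: 0.087
```

```bash
python3 d.py .437 -.086 .15; python3 look.py w6;python3 m.py w6; python3 -c "
from h import *
w=np.load('w6.npy',allow_pickle=True).item();save('w6z.png',w['img'][100:260,0:330],2.4)"
```

```text
at [0.4512 0.1002 0.2057] [ 179.9927   -0.0093 -173.3822] t 9.83 j [-35.  -1.  19. 116.   0.  66.  80.] F [ 0.5  1.3 -0. ] w 0.087
delta cm [  3.56 -18.34   5.56] rot [ 0.01 -0.01  0.02]
lid [272.9588 220.6213] [453.8 101. ] [63.1 63.2]
```

View pics/w6z.png

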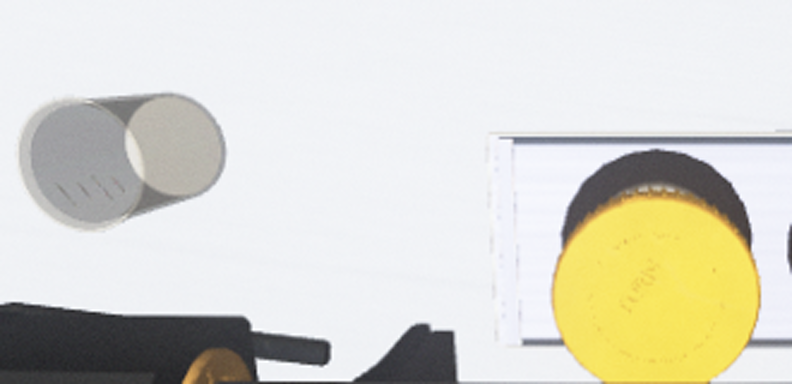

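The cup stands upright on the end disc, with the lid centred within 2 mm of it. The beaker's foot is near (72,160) in this wrist view.

```bash
python3 -c "
from h import *
w=np.load('w6.npy',allow_pickle=True).item()
print(plane(w,(72.5,160.4),0),plane(w,(33.3,168.3),.055))"
```

```text
[ 0.4364 -0.0858  0.    ] [ 0.436  -0.0842  0.055 ]
```

Request:
drive_tool --pt "0.3 -2 0 0 0 0 1" --pt "0.4 -2.3 0 0 0 0 1" --pt "0.4 -2.3 0 0 0 0 1" --pt "0.4 -2.3 0 0 0 0 1" --pt "0.4 -2.3 0 0 0 0 1" --pt "0.4 -2.3 0 0 0 0 1" --pt "0.4 -2.3 0 0 0 0 1" --pt "0.4 -1.5 0 0 0 0 1" --pt "0.4 -1 0 0 0 0 1" --pt "0 0 0 0 0 0 1" --pt "0 0 0 0 0 0 1" --pt "0 0 0 0 0 0 1" --pt "0 0 0 0 0 0 1"

```text
time_s: 10.97
tool_pos: [0.438, -0.0842, 0.2055]
tool_rot: [180.0, -0.0, -173.3]
force: [-0.7, -0.5, -0.5]
grip_width: 0.0869
```

```bash
python3 d.py .437 -.086 .079; python3 look.py w7; python3 -c "
from h import *
w=np.load('w7.npy',allow_pickle=True).item();save('w7z.png',w['img'][120:260,180:380],4)"
```

```text
at [ 0.438  -0.0842  0.2055] [ 179.9838   -0.0165 -173.262 ] t 10.97 j [-24.  -4.  31. 118.   2.  66. 102.] F [-0.7 -0.5 -0.5] w 0.0869
delta cm [ 0.11 -0.17 12.65] rot [ 0.02 -0.02  0.14]
```

View pics/w7z.png

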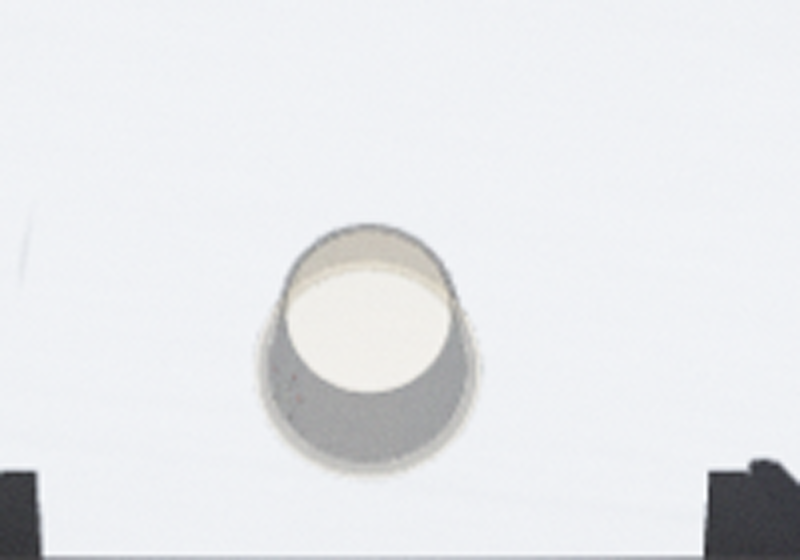

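```bash
python3 -c "
from h import *
w=np.load('w7.npy',allow_pickle=True).item()
print(plane(w,(272.5,197.3),0),plane(w,(272,210.5),.055))"
```

```text
[ 0.4366 -0.0843  0.    ] [ 0.4346 -0.0849  0.055 ]
```

Request:
drive_tool --pt "0.2 0 1 0 0 0 1" --pt "0 0 2 0 0 0 1" --pt "0 0 2 0 0 0 1" --pt "0 0 2 0 0 0 1" --pt "0 0 2 0 0 0 1" --pt "0 0 1.5 0 0 0 1" --pt "0 0 1.2 0 0 0 1" --pt "0 0 0.7 0 0 0 1" --pt "0 0 0 0 0 0 1" --pt "0 0 0 0 0 0 0.9" --pt "0 0 0 0 0 0 0.75" --pt "0 0 0 0 0 0 0.6" --pt "0 0 0 0 0 0 0.5" --pt "0 0 0 0 0 0 0.4" --pt "0 0 0 0 0 0 0.25" --pt "0 0 0 0 0 0 0.25" --pt "0 0 0 0 0 0 0.25" --pt "0 0 0 0 0 0 0.25" --pt "0 0 0 0 0 0 0.25" --force 12

```text
time_s: 12.6
tool_pos: [0.436, -0.0857, 0.0819]
tool_rot: [180.0, 0.0, -173.4]
force: [-0.5, 0.8, 0.5]
grip_width: 0.0423
```

```bash
python3 d.py .4425 .1845 .19
```

```text
at [ 0.436  -0.0857  0.0819] [ 179.9921    0.0157 -173.381 ] t 12.6 j [-23.   7.  32. 125.  -5.  49. 109.] F [-0.5  0.8  0.5] w 0.0423
delta cm [ -3.76  26.76 -10.81] rot [0.01 0.02 0.02]
```

Gripped at 42 mm. I'll lift it above the cup's height and carry it over.

Request:
drive_tool --pt "0 0 -0.4 0 0 0 0.25" --pt "0 0 -1 0 0 0 0.25" --pt "0 0 -1.5 0 0 0 0.25" --pt "0 0 -2 0 0 0 0.25" --pt "0 0 -2 0 0 0 0.25" --pt "0 0 -1.8 0 0 0 0.25" --pt "0 0.4 -1.2 0 0 0 0.25" --pt "-0.2 1 -0.6 0 0 0 0.25" --pt "-0.2 1.5 -0.3 0 0 0 0.25" --pt "-0.3 2 0 0 0 0 0.25" --pt "-0.3 2 0 0 0 0 0.25" --pt "-0.3 2 0 0 0 0 0.25" --pt "-0.3 2 0 0 0 0 0.25" --pt "-0.3 2 0 0 0 0 0.25" --pt "-0.3 2 0 0 0 0 0.25" --pt "-0.3 2 0 0 0 0 0.25" --pt "-0.3 2 0 0 0 0 0.25" --pt "-0.3 2 0 0 0 0 0.25" --pt "-0.3 2 0 0 0 0 0.25" --pt "-0.3 1.8 0 0 0 0 0.25"

```text
time_s: 14.27
tool_pos: [0.4441, 0.1651, 0.1906]
tool_rot: [180.0, 0.0, -173.4]
force: [0.4, 0.2, 0.0]
grip_width: 0.0421
```

Request:
drive_tool --pt "-0.2 1.2 0 0 0 0 0.25" --pt "-0.1 0.6 0 0 0 0 0.25" --pt "0 0.3 0 0 0 0 0.25" --pt "0 0 0 0 0 0 0.25" --pt "0 0 0 0 0 0 0.25" --pt "0 0 0 0 0 0 0.25" --pt "0 0 0 0 0 0 0.25"

```text
time_s: 14.85
tool_pos: [0.4448, 0.1841, 0.1898]
tool_rot: [-180.0, -0.0, -173.5]
force: [0.5, 0.5, -0.8]
grip_width: 0.0423
```

```bash
python3 d.py .4425 .1845 .0915;python3 look.py w8; python3 m.py w8
```

```text
at [0.4448 0.1841 0.1898] [-179.9916   -0.0006 -173.472 ] t 14.85 j [-40.   2.  15. 114.  -1.  64.  71.] F [ 0.5  0.5 -0.8] w 0.0423
delta cm [0.23 0.06 9.83] rot [-0.01 -0.   -0.07]
lid [150.0796 209.9739] [446.5 100.3] [48.4 66.5]
```

View pics/w8.png

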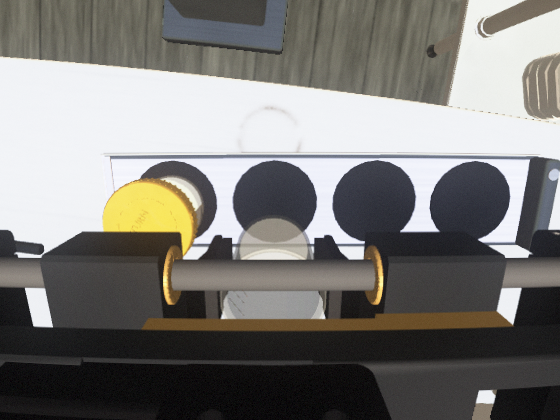

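```bash
sed -i 's/<232/<256/' m.py; python3 m.py w8; python3 -c "
from h import *
w=np.load('w8.npy',allow_pickle=True).item()
# disc3: left/right/top extents
im=w['img'];m=(im.max(2)<110)
row=195
for a,b in ((225,325),(330,420),(425,515)):
    xs=[a+np.flatnonzero(m[r,a:b]) for r in range(190,212)]
    wd=[(x.min()+x.max())/2 for x in xs]; ys=np.flatnonzero(m[150:215,int(np.mean(wd))])[0]+150
    P=plane(w,(np.mean(wd),201),.009); print(np.mean(wd),ys,P, plane(w,(np.mean(wd),ys),.009)+[.036,0,0])"
```

```text
disc? [189.3 187.2] [452.8 100.6] [64.8 67.7]
disc? [274.5 195. ] [437.4 185. ] [59.  72.6]
lid [150.0796 209.9739] [446.5 100.3] [48.4 66.5]
274.4318181818182 161 [0.4411 0.1853 0.009 ] [0.4436 0.1815 0.009 ]
373.47727272727275 161 [0.4315 0.2688 0.009 ] [0.4341 0.2625 0.009 ]
469.3636363636364 162 [0.4218 0.3524 0.009 ] [0.425  0.3438 0.009 ]
```

Request:
drive_tool --pt "0.2 0 0.5 0 0 0 0.25" --pt "0.1 0.1 1 0 0 0 0.25" --pt "0 0 1.5 0 0 0 0.25" --pt "0 0 2 0 0 0 0.25" --pt "0 0 1.8 0 0 0 0.25" --pt "0 0 1.2 0 0 0 0.25" --pt "0 0 0.8 0 0 0 0.25" --pt "0 0 0.5 0 0 0 0.25" --pt "0 0 0.2 0 0 0 0.25" --pt "0 0 0 0 0 0 0.25" --pt "0 0 0 0 0 0 0.25" --pt "0 0 0 0 0 0 0.25"

```text
time_s: 15.9
tool_pos: [0.4422, 0.186, 0.0955]
tool_rot: [180.0, 0.1, -173.4]
force: [0.6, 0.7, 0.4]
grip_width: 0.0421
```

```bash
python3 d.py .442 .1848 .091; python3 -c "
from h import *
s=env.read_camera('scene');save('s2.png',s['img'][180:300,180:360],4.4)"
```

```text
at [0.4422 0.186  0.0955] [ 179.9592    0.086  -173.3829] t 15.9 j [-40.   9.  15. 119.  -3.  52.  73.] F [0.6 0.7 0.4] w 0.0421
delta cm [ 0.03 -0.12  0.45] rot [0.04 0.09 0.02]
```

View pics/s2.png

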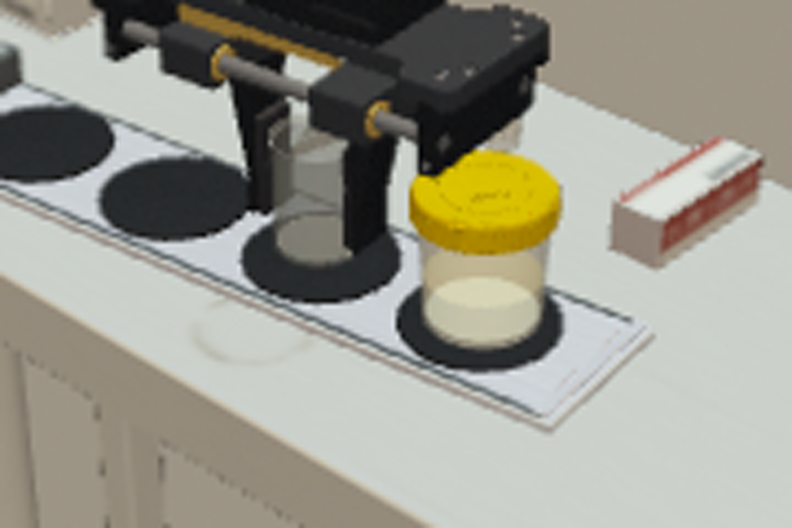

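The beaker is upright over its disc and clear of the cup, so I'll lower the last few mm.

Request:
drive_tool --pt "0 -0.1 0.2 0 0 0 0.25" --pt "0 0 0.1 0 0 0 0.25" --pt "0 0 0.1 0 0 0 0.25" --pt "0 0 0 0 0 0 0.25" --pt "0 0 0 0 0 0 0.25"

```text
time_s: 16.37
tool_pos: [0.4418, 0.1848, 0.0909]
tool_rot: [180.0, 0.0, -173.4]
force: [0.4, 0.2, 1.0]
grip_width: 0.0422
```

Request:
drive_tool --pt "0 0 0.05 0 0 0 0.5" --pt "0 0 0 0 0 0 0.55" --pt "0 0 0 0 0 0 0.6" --pt "0 0 0 0 0 0 0.65" --pt "0 0 0 0 0 0 0.68" --pt "0 0 0 0 0 0 0.68" --pt "0 0 -0.5 0 0 0 0.68" --pt "0 0 -1 0 0 0 0.68" --pt "0 0 -1.5 0 0 0 0.68" --pt "0 0 -2 0 0 0 0.68" --pt "0 0 -2 0 0 0 0.68" --pt "0 0 -2 0 0 0 1" --pt "0 0 -2 0 0 0 1" --pt "0 0 0 0 0 0 1" --pt "0 0 0 0 0 0 1" --pt "0 0 0 0 0 0 1"

```text
time_s: 17.7
tool_pos: [0.4415, 0.1846, 0.2002]
tool_rot: [180.0, -0.0, -173.4]
force: [0.1, 0.2, 0.4]
grip_width: 0.083
```

```bash
python3 look.py w9;python3 m.py w9; python3 d.py .574 .351 .20
```

```text
disc? [191.  188.2] [452.5 100.9] [65.1 66.7]
disc? [273.4 188. ] [442.6 185.5] [65.  67.6]
lid [151.0897 218.2441] [451.1  98.4] [54.3 69.2]
at [0.4412 0.1845 0.1996] [-179.9738   -0.073  -173.3834] t 17.75 j [-40.   1.  15. 114.  -0.  65.  71.] F [ 0.4 -0.3  0. ] w 0.0846
delta cm [-15.11  15.01  -0.07] rot [-0.03 -0.07  0.02]
```

View pics/w9.png

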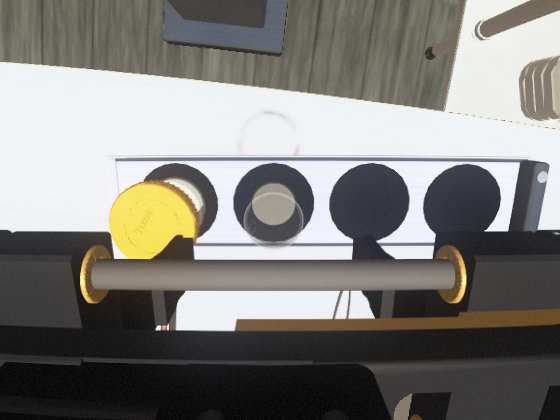

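The beaker is centred: its foot is at (273,204) in a disc centred at (273,203). Before going for the bottle I'll check how far the rack is from it.

```bash
python3 -c "
from h import *
t=env.read_camera('top');s=env.read_camera('scene')
save('t2.png',t['img'][140:280,110:290],4.4)
save('s3.png',s['img'][110:230,110:310],4)
for p in [(115+265/4.4,145+75/4.4),(115+265/4.4,145+292/4.4)]: print(plane(t,p,0),plane(t,p,.05))
w=np.load('w1.npy',allow_pickle=True).item()
for p in [(441,181),(441,235),(427,255)]: print(plane(w,p,0),plane(w,p,.05))
"
```

```text
[0.633  0.4436 0.    ] [0.6188 0.4321 0.05  ]
[0.5041 0.4421 0.    ] [0.4964 0.4306 0.05  ]
[0.5062 0.4416 0.    ] [0.5001 0.4152 0.05  ]
[0.5794 0.4585 0.    ] [0.5647 0.43   0.05  ]
[0.6101 0.4454 0.    ] [0.5917 0.4185 0.05  ]
```

View pics/s3.png

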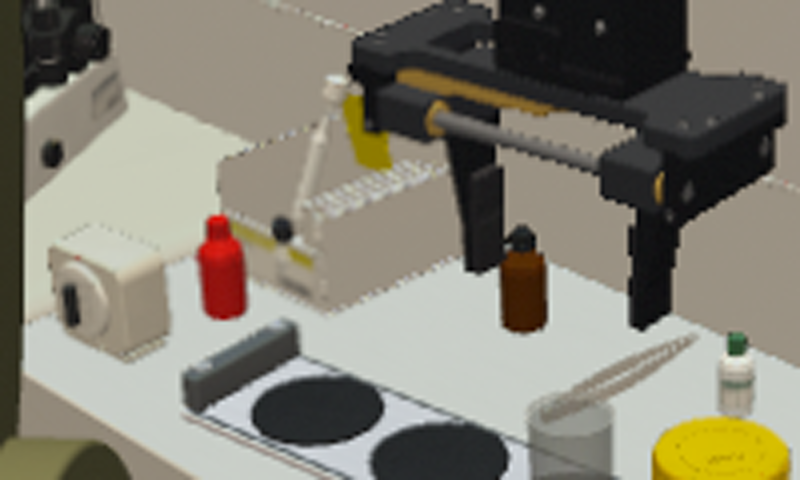

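View pics/t2.png

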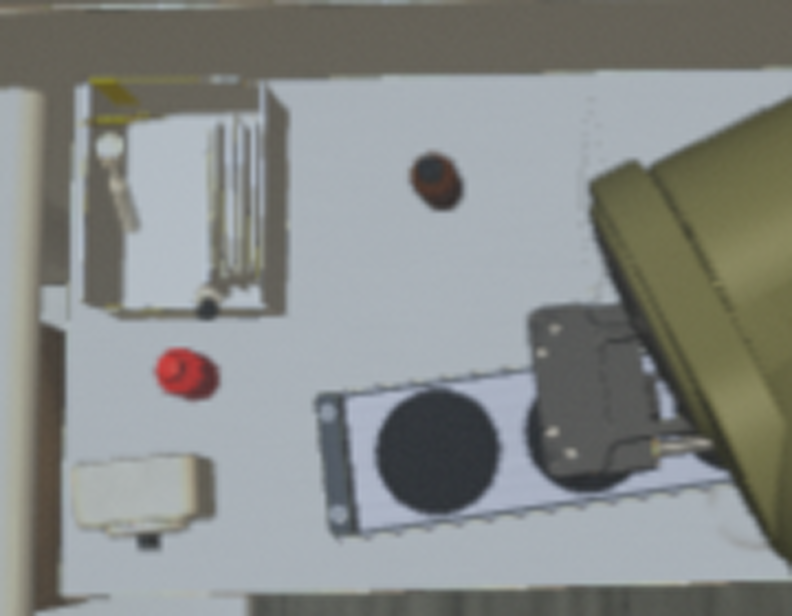

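The rack wall is at y≈0.443 and about 50 mm high, so the body will clear it by about 3 cm at grasp height. Moving over the bottle.

Request:
drive_tool --pt "-1 1 0 0 0 0 1" --pt "-1.8 1.8 0 0 0 0 1" --pt "-2 2 0 0 0 0 1" --pt "-2 2 0 0 0 0 1" --pt "-2 2 0 0 0 0 1" --pt "-2 2 0 0 0 0 1" --pt "-2 2 0 0 0 0 1" --pt "-1.4 1.4 0 0 0 0 1" --pt "-0.8 0.8 0 0 0 0 1" --pt "0 0 0 0 0 0 1" --pt "0 0 0 0 0 0 1" --pt "0 0 0 0 0 0 1" --pt "0 0 0 0 0 0 1"

```text
time_s: 18.93
tool_pos: [0.5731, 0.3499, 0.2]
tool_rot: [-180.0, -0.0, -173.4]
force: [-0.8, -0.9, -0.2]
grip_width: 0.0868
```

```bash
python3 look.py w10; python3 d.py .574 .351 .087;python3 -c "
from h import *
w=np.load('w10.npy',allow_pickle=True).item();save('w10z.png',w['img'][120:260,180:380],4)"
```

```text
at [0.5732 0.35   0.2003] [-179.9842   -0.019  -173.4405] t 18.98 j [-43.  24.  12.  87.  -5.  70.  67.] F [ 0.4 -0.5 -1.1] w 0.087
delta cm [-0.1   0.09 11.33] rot [-0.02 -0.02 -0.04]
```

View pics/w10z.png

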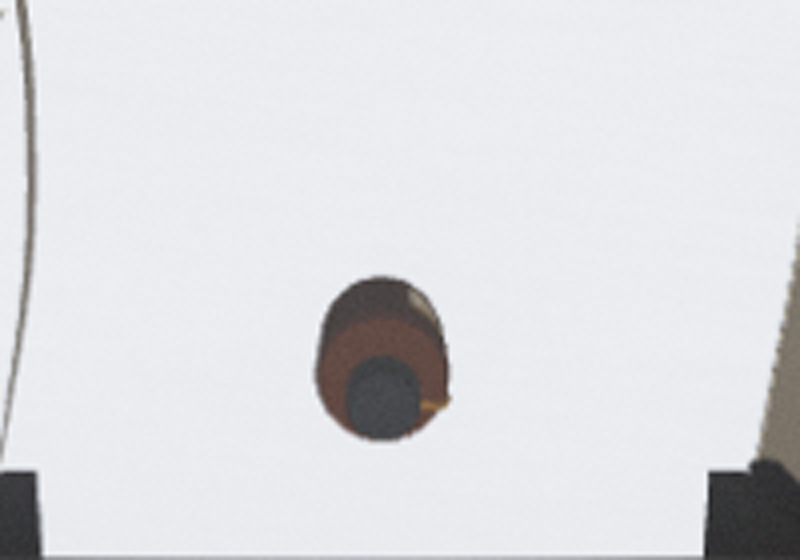

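```bash
python3 -c "
from h import *
w=np.load('w10.npy',allow_pickle=True).item()
print(plane(w,(275.2,202.8),0),plane(w,(276,221),.060),plane(w,(180+382/4,120+375/4),.048))"
```

```text
[0.5752 0.3524 0.    ] [0.5745 0.3526 0.06  ] [0.5724 0.352  0.048 ]
```

Request:
drive_tool --pt "-0.1 0.2 1 0 0 0 1" --pt "0 0 2 0 0 0 1" --pt "0 0 2 0 0 0 1" --pt "0 0 2 0 0 0 1" --pt "0 0 1.8 0 0 0 1" --pt "0 0 1.2 0 0 0 1" --pt "0 0 0.8 0 0 0 0.9" --pt "0 0 0.5 0 0 0 0.8" --pt "0 0 0 0 0 0 0.7" --pt "0 0 0 0 0 0 0.6" --pt "0 0 0 0 0 0 0.5" --pt "0 0 0 0 0 0 0.4" --pt "0 0 0 0 0 0 0.3" --pt "0 0 0 0 0 0 0.2" --pt "0 0 0 0 0 0 0.1" --pt "0 0 0 0 0 0 0.1" --pt "0 0 0 0 0 0 0.1" --pt "0 0 0 0 0 0 0.1" --pt "0 0 0 0 0 0 0.1" --force 12

```text
time_s: 20.57
tool_pos: [0.5743, 0.3532, 0.0874]
tool_rot: [180.0, 0.0, -173.4]
force: [-0.2, 0.3, 0.9]
grip_width: 0.0267
```

```bash
python3 d.py .432 .269 .15
```

```text
at [0.5743 0.3532 0.0874] [ 179.9936    0.0131 -173.3839] t 20.57 j [-43.  31.  11.  92.  -7.  59.  68.] F [-0.2  0.3  0.9] w 0.0267
delta cm [15.1  -6.72 -6.26] rot [0.01 0.01 0.02]
```

Request:
drive_tool --pt "0 0 -0.4 0 0 0 0.1" --pt "0 0 -1 0 0 0 0.1" --pt "0 0 -1.5 0 0 0 0.1" --pt "0 0 -1.5 0 0 0 0.1" --pt "0.4 -0.2 -1.2 0 0 0 0.1" --pt "0.9 -0.4 -0.5 0 0 0 0.1" --pt "1.4 -0.6 -0.2 0 0 0 0.1" --pt "1.8 -0.8 0 0 0 0 0.1" --pt "1.8 -0.8 0 0 0 0 0.1" --pt "1.8 -0.8 0 0 0 0 0.1" --pt "1.8 -0.8 0 0 0 0 0.1" --pt "1.8 -0.8 0 0 0 0 0.1" --pt "1.4 -0.6 0 0 0 0 0.1" --pt "1 -0.4 0 0 0 0 0.1" --pt "0.6 -0.3 0 0 0 0 0.1" --pt "0.4 -0.2 0 0 0 0 0.1" --pt "0 0 0 0 0 0 0.1" --pt "0 0 0 0 0 0 0.1" --pt "0 0 0 0 0 0 0.1" --pt "0 0 0 0 0 0 0.1"

```text
time_s: 22.23
tool_pos: [0.4324, 0.2695, 0.1503]
tool_rot: [180.0, 0.0, -173.4]
force: [1.0, 0.3, -0.9]
grip_width: 0.0269
```

```bash
python3 look.py w11; python3 d.py .4325 .269 .0965;python3 m.py w11
```

```text
at [0.4323 0.2694 0.1502] [-179.9961    0.0089 -173.3879] t 22.28 j [-46.   8.  12. 113.  -2.  59.  63.] F [-0.5 -0.5 -0.5] w 0.0268
delta cm [-0.01 -0.04  5.37] rot [-0.    0.01  0.01]
```

View pics/w11.png

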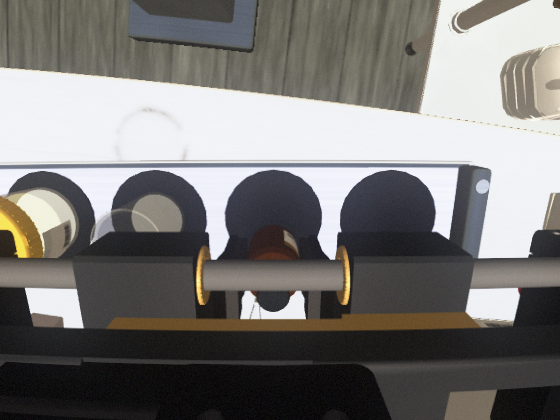

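The bottle is upright over the third disc from the far end, at (273,215), and well centred. Lowering it.

Request:
drive_tool --pt "0 0 0.5 0 0 0 0.1" --pt "0 0 1 0 0 0 0.1" --pt "0 0 1.2 0 0 0 0.1" --pt "0 0 1 0 0 0 0.1" --pt "0 0 0.7 0 0 0 0.1" --pt "0 0 0.4 0 0 0 0.1" --pt "0 0 0.2 0 0 0 0.1" --pt "0 0 0.1 0 0 0 0.1" --pt "0 0 0.1 0 0 0 0.1" --pt "0 0 0 0 0 0 0.1" --pt "0 0 0 0 0 0 0.1" --pt "0 0 0 0 0 0 0.1"

```text
time_s: 23.28
tool_pos: [0.4322, 0.2694, 0.0987]
tool_rot: [180.0, 0.0, -173.4]
force: [0.2, -0.8, -1.1]
grip_width: 0.0268
```

```bash
python3 d.py .4322 .269 .0965; python3 -c "
from h import *
s=env.read_camera('scene');save('s4.png',s['img'][180:300,150:330],4.4)"
```

```text
at [0.4322 0.2694 0.0987] [ 179.9708    0.0439 -173.3853] t 23.28 j [-46.  12.  12. 115.  -3.  53.  64.] F [ 0.2 -0.8 -1.1] w 0.0268
delta cm [ 0.   -0.04  0.22] rot [0.03 0.04 0.01]
```

View pics/s4.png

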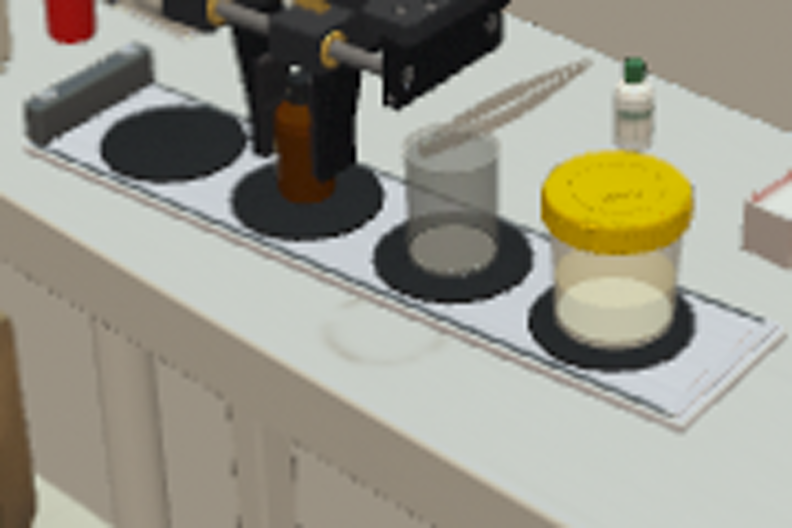

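Request:
drive_tool --pt "0 0 0.1 0 0 0 0.1" --pt "0 0 0.1 0 0 0 0.1" --pt "0 0 0 0 0 0 0.1" --pt "0 0 0 0 0 0 0.1"

```text
time_s: 23.67
tool_pos: [0.4321, 0.2693, 0.0963]
tool_rot: [180.0, 0.0, -173.4]
force: [0.1, 0.3, 0.8]
grip_width: 0.0268
```

Request:
drive_tool --pt "0 0 0.05 0 0 0 0.32" --pt "0 0 0 0 0 0 0.36" --pt "0 0 0 0 0 0 0.4" --pt "0 0 0 0 0 0 0.45" --pt "0 0 0 0 0 0 0.5" --pt "0 0 0 0 0 0 0.5" --pt "0 0 -0.5 0 0 0 0.5" --pt "0 0 -1 0 0 0 0.5" --pt "0 0 -1.5 0 0 0 0.5" --pt "0 0 -2 0 0 0 0.5" --pt "0 0 -2 0 0 0 0.5" --pt "0 0 -2 0 0 0 1" --pt "0 0 -2 0 0 0 1" --pt "0 0 0 0 0 0 1" --pt "0 0 0 0 0 0 1" --pt "0 0 0 0 0 0 1"

```text
time_s: 25.0
tool_pos: [0.4317, 0.269, 0.2057]
tool_rot: [180.0, -0.0, -173.4]
force: [0.2, -0.2, -0.2]
grip_width: 0.069
```

```bash
python3 look.py w12; python3 d.py .581 .1985 .20;python3 m.py w12
```

```text
at [0.4314 0.2689 0.2051] [-179.9634   -0.0687 -173.3805] t 25.05 j [-46.   5.  12. 110.  -1.  66.  63.] F [-0.4 -0.2 -0.2] w 0.0727
delta cm [-14.05  -8.71   0.5 ] rot [-0.04 -0.07  0.02]
disc? [273.3 200.5] [432.2 269.9] [69.2 69.3]
lid [ 41.5728 209.2251] [445.6  96.2] [44.6 68.9]
```

View pics/w12.png

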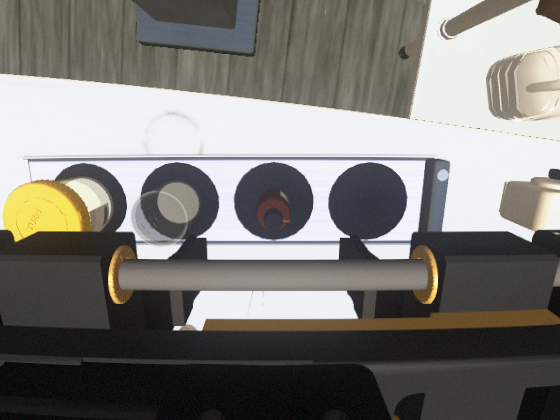

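The bottle stands centred at (273,202) in its disc. Now the vial.

Request:
drive_tool --pt "-1 -0.6 0 0 0 0 1" --pt "-1.8 -1.1 0 0 0 0 1" --pt "-2 -1.3 0 0 0 0 1" --pt "-2 -1.3 0 0 0 0 1" --pt "-2 -1.3 0 0 0 0 1" --pt "-2 -1.3 0 0 0 0 1" --pt "-1.8 -1.1 0 0 0 0 1" --pt "-1 -0.5 0 0 0 0 1" --pt "-0.5 -0.2 0 0 0 0 1" --pt "0 0 0 0 0 0 1" --pt "0 0 0 0 0 0 1" --pt "0 0 0 0 0 0 1" --pt "0 0 0 0 0 0 1"

```text
time_s: 26.13
tool_pos: [0.5811, 0.2001, 0.2058]
tool_rot: [180.0, -0.0, -173.3]
force: [0.0, -0.1, 0.1]
grip_width: 0.0869
```

```bash
python3 look.py w13; python3 d.py .581 .1985 .073;python3 -c "
from h import *
w=np.load('w13.npy',allow_pickle=True).item();save('w13z.png',w['img'][150:260,200:350],5.3)"
```

```text
at [0.5812 0.1999 0.2059] [ 179.9629   -0.0124 -173.2937] t 26.18 j [-36.  17.  18.  95.  -6.  68.  80.] F [ 0.5 -0.2  0.1] w 0.0871
delta cm [ 0.03 -0.15 13.29] rot [ 0.04 -0.01  0.11]
```

View pics/w13z.png

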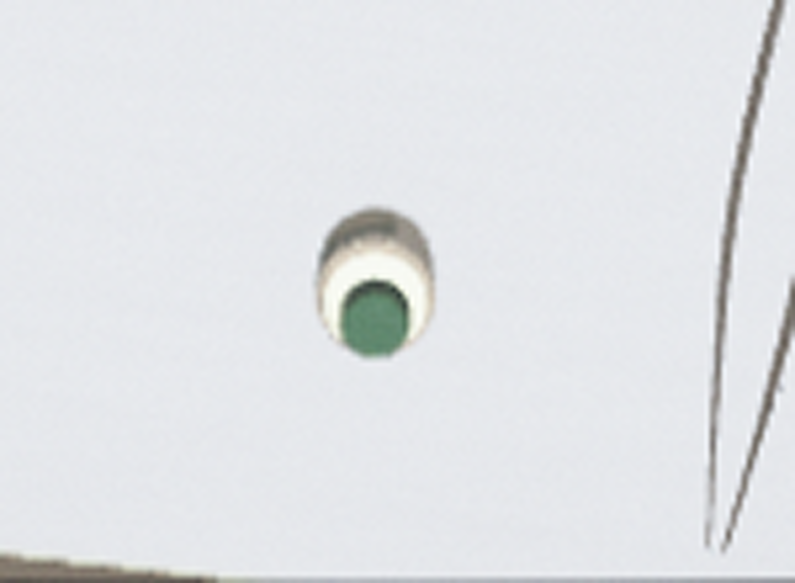

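```bash
python3 -c "
from h import *
w=np.load('w13.npy',allow_pickle=True).item()
print(plane(w,(270.9,210.8),.046),plane(w,(200+376/5.3,150+253/5.3),0),plane(w,(334,253),0),plane(w,(335,200),0))"
```

```text
[0.5805 0.1989 0.046 ] [0.5803 0.1987 0.    ] [0.6273 0.2652 0.    ] [0.5755 0.2575 0.    ]
```

The tweezers lie at y≈0.257, within reach of a fully open finger, so I'll go down with the jaws only partly open.

Request:
drive_tool --pt "0.1 -0.1 1 0 0 0 0.6" --pt "0 0 2 0 0 0 0.6" --pt "0 0 2 0 0 0 0.6" --pt "0 0 2 0 0 0 0.6" --pt "0 0 2 0 0 0 0.6" --pt "0 0 1.5 0 0 0 0.6" --pt "0 0 1.2 0 0 0 0.6" --pt "0 0 0.7 0 0 0 0.6" --pt "0 0 0.5 0 0 0 0.6" --pt "0 0 0 0 0 0 0.6" --pt "0 0 0 0 0 0 0.5" --pt "0 0 0 0 0 0 0.4" --pt "0 0 0 0 0 0 0.3" --pt "0 0 0 0 0 0 0.2" --pt "0 0 0 0 0 0 0.1" --pt "0 0 0 0 0 0 0" --pt "0 0 0 0 0 0 0" --pt "0 0 0 0 0 0 0" --pt "0 0 0 0 0 0 0" --pt "0 0 0 0 0 0 0" --force 10

```text
time_s: 27.85
tool_pos: [0.5813, 0.198, 0.077]
tool_rot: [180.0, 0.0, -173.4]
force: [0.7, -0.0, 2.3]
grip_width: 0.0187
```

```bash
python3 d.py .4225 .3530 .18
```

```text
at [0.5813 0.198  0.077 ] [ 179.9879    0.0219 -173.3832] t 27.85 j [-35.  25.  16. 101.  -9.  55.  82.] F [ 0.7 -0.   2.3] w 0.0187
delta cm [ 13.98  17.23 -10.3 ] rot [0.01 0.02 0.02]
```

Request:
drive_tool --pt "0 0 -0.4 0 0 0 0" --pt "0 0 -1 0 0 0 0" --pt "0 0 -1.6 0 0 0 0" --pt "0 0 -2 0 0 0 0" --pt "0 0 -2 0 0 0 0" --pt "0.3 0.4 -1.8 0 0 0 0" --pt "0.7 0.9 -1 0 0 0 0" --pt "1.1 1.3 -0.5 0 0 0 0" --pt "1.5 1.8 0 0 0 0 0" --pt "1.5 1.8 0 0 0 0 0" --pt "1.5 1.8 0 0 0 0 0" --pt "1.5 1.8 0 0 0 0 0" --pt "1.5 1.8 0 0 0 0 0" --pt "1.4 1.8 0 0 0 0 0" --pt "1.2 1.6 0 0 0 0 0" --pt "0.9 1.2 0 0 0 0 0" --pt "0.6 0.7 0 0 0 0 0" --pt "0.3 0.3 0 0 0 0 0" --pt "0 0 0 0 0 0 0" --pt "0 0 0 0 0 0 0"

```text
time_s: 29.52
tool_pos: [0.4227, 0.352, 0.1798]
tool_rot: [-180.0, 0.0, -173.4]
force: [-0.2, -0.6, 0.1]
grip_width: 0.0187
```

Request:
drive_tool --pt "0 0 0.5 0 0 0 0" --pt "0 0 1 0 0 0 0" --pt "0 0 1 0 0 0 0" --pt "0 0 1 0 0 0 0" --pt "0 0 0.5 0 0 0 0" --pt "0 0 0 0 0 0 0" --pt "0 0 0 0 0 0 0" --pt "0 0 0 0 0 0 0"

```text
time_s: 30.18
tool_pos: [0.4225, 0.3528, 0.14]
tool_rot: [180.0, 0.0, -173.4]
force: [-0.0, 1.3, -0.5]
grip_width: 0.0183
```

```bash
python3 look.py w14; python3 d.py .4225 .3530 .086;python3 m.py w14
```

```text
at [0.4226 0.3529 0.1402] [ 179.9644    0.0464 -173.3847] t 30.23 j [-52.  14.  10. 108.  -3.  59.  56.] F [-0.1 -0.4  1. ] w 0.0186
delta cm [0.01 0.01 5.42] rot [0.04 0.05 0.02]
```

View pics/w14.png

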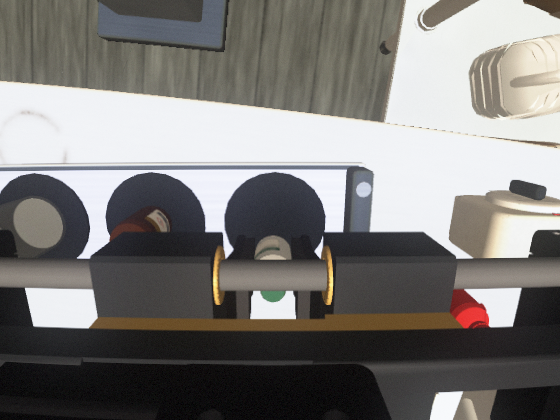

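The vial is held upright and centred over the disc beside the stop. Lowering it.

Request:
drive_tool --pt "0 0 0.5 0 0 0 0" --pt "0 0 1 0 0 0 0" --pt "0 0 1.2 0 0 0 0" --pt "0 0 1 0 0 0 0" --pt "0 0 0.7 0 0 0 0" --pt "0 0 0.4 0 0 0 0" --pt "0 0 0.2 0 0 0 0" --pt "0 0 0.1 0 0 0 0" --pt "0 0 0.1 0 0 0 0" --pt "0 0 0 0 0 0 0" --pt "0 0 0 0 0 0 0" --pt "0 0 0.1 0 0 0 0" --pt "0 0 0 0 0 0 0" --pt "0 0 0 0 0 0 0"

```text
time_s: 31.4
tool_pos: [0.4223, 0.3527, 0.0869]
tool_rot: [180.0, 0.0, -173.4]
force: [-0.7, 0.4, -0.4]
grip_width: 0.0186
```

```bash
python3 d.py .4225 .3530 .086; python3 -c "
from h import *
s=env.read_camera('scene');save('s5.png',s['img'][170:290,140:320],4.4)"
```

```text
at [0.4223 0.3527 0.0869] [ 179.9873    0.0149 -173.3829] t 31.4 j [-51.  18.  10. 110.  -4.  53.  57.] F [-0.7  0.4 -0.4] w 0.0186
delta cm [-0.02  0.03  0.09] rot [0.01 0.01 0.02]
```

View pics/s5.png

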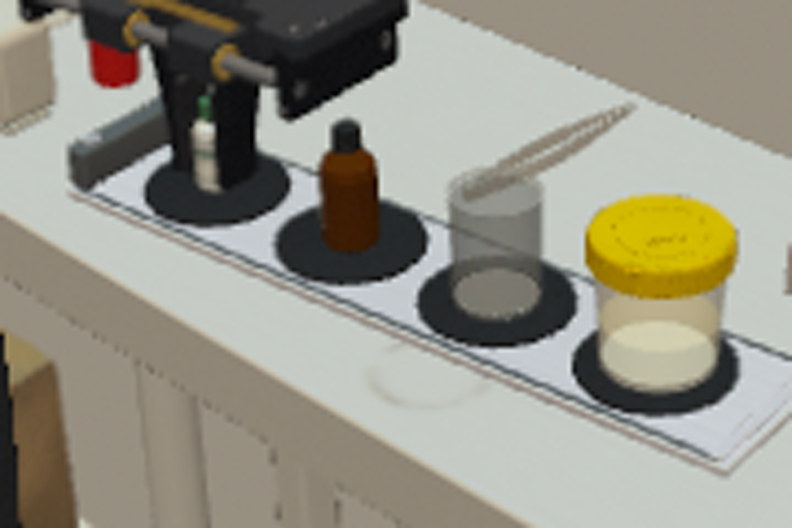

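Request:
drive_tool --pt "0 0 0.1 0 0 0 0" --pt "0 0 0 0 0 0 0" --pt "0 0 0 0 0 0 0" --pt "0 0 0 0 0 0 0.22" --pt "0 0 0 0 0 0 0.26" --pt "0 0 0 0 0 0 0.3" --pt "0 0 0 0 0 0 0.35" --pt "0 0 0 0 0 0 0.42" --pt "0 0 0 0 0 0 0.42" --pt "0 0 0 0 0 0 0.42" --pt "0 0 -0.5 0 0 0 0.42" --pt "0 0 -1 0 0 0 0.42" --pt "0 0 -1.5 0 0 0 0.42" --pt "0 0 -2 0 0 0 0.42" --pt "0 0 -2 0 0 0 0.42" --pt "0 0 -2 0 0 0 0.42" --pt "0 0 -2 0 0 0 0.42" --pt "-1 -1.8 -2 0 0 0 0.42" --pt "-1 -1.8 -2 0 0 0 0.42" --pt "-1 -1.8 -2 0 0 0 0.42"

```text
time_s: 33.12
tool_pos: [0.4585, 0.302, 0.258]
tool_rot: [179.9, 0.1, -173.3]
force: [0.6, 0.8, 0.1]
grip_width: 0.0364
```

Request:
drive_tool --pt "0 -2 -2 0 0 0 0.42" --pt "0 -2 -2 0 0 0 0.42" --pt "0 -2 -1 0 0 0 0.42" --pt "0 -1 0 0 0 0 0.42" --pt "0 0 0 0 0 0 0.42" --pt "0 0 0 0 0 0 0.42" --pt "0 0 0 0 0 0 0.42" --pt "0 0 0 0 0 0 0.42"

```text
time_s: 33.78
tool_pos: [0.4654, 0.2343, 0.3046]
tool_rot: [-180.0, -0.1, -173.2]
force: [-0.0, -0.2, 1.4]
grip_width: 0.0365
```

```bash
python3 look.py w15; python3 d.py .4225 .3530 .086; python3 m.py w15; python3 -c "
from h import *
s=env.read_camera('scene');save('s6.png',s['img'][170:290,140:320],4.4)"
```

```text
at [0.4656 0.2342 0.3047] [-179.962    -0.0933 -173.2548] t 33.83 j [-45.   2.  16. 101.  -1.  77.  68.] F [ 0.4 -0.1  0. ] w 0.0364
delta cm [ 2.85 12.32 21.87] rot [-0.04 -0.09  0.15]
disc? [240.2 150.8] [443.1 184.6] [63.9 68.2]
disc? [306.3 157.2] [432.3 269.7] [68.8 69. ]
disc? [377.3 157.7] [422.8 353.4] [68.6 69.4]
lid [142.0869 164.64  ] [453.8 100.3] [61.7 66.9]
```

View pics/s6.png

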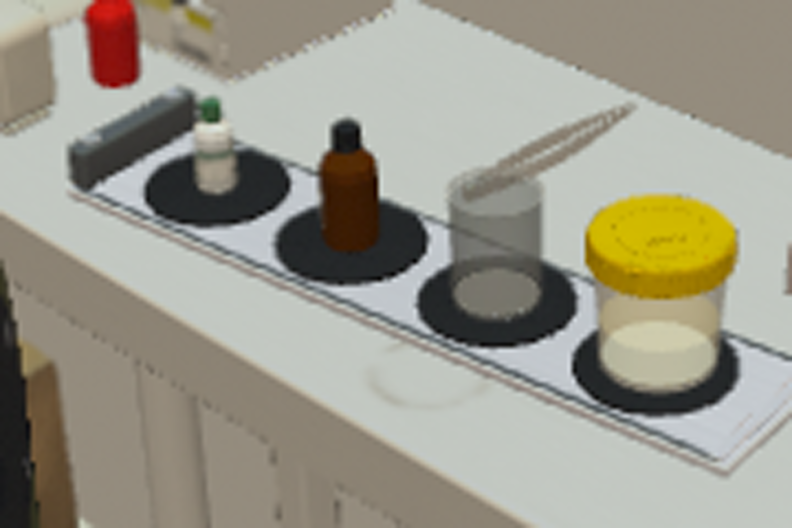

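View pics/w15.png

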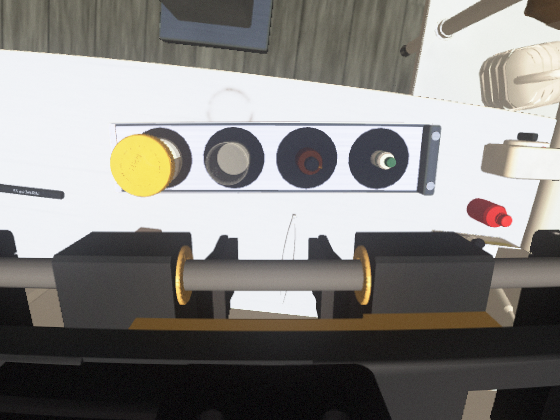

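All four stand upright and in order. I'll run one numeric check of the centring, then hand in.

Run:
```python
from h import *
w=np.load('w15.npy',allow_pickle=True).item()
print("vial cap",plane(w,(391,161.5),.055),"beaker foot",plane(w,(233.5,157.5),.009),"bottle cap",plane(w,(313,162.5),.069),"lid",plane(w,(141.5,165),.074))
print(env.sign_off())
```

```text
vial cap [0.4214 0.3523 0.055 ] beaker foot [0.4419 0.1855 0.009 ] bottle cap [0.4308 0.2702 0.069 ] lid [0.4521 0.103  0.074 ]
the job is handed in; nothing more can be done
None
```

I placed the four containers on the rail in order of width and handed the job in at about 34 s of the 112 s allowed. From the stop bar outward they are the white vial, brown bottle, glass beaker and specimen cup. None was tipped on the way, and the red bottle and the other loose items were left where they were.

- **Last check:** the final scene and wrist pictures show all four upright, each on its own disc, with the gripper open and well clear. The measured offsets from the disc centres are about 1–2 mm for the vial, bottle and beaker, and about 2–3 mm for the cup, read from the lid.
- **Disagreement between cameras:** the first top and scene views differed by about 4–7 mm in y for the discs. I positioned everything from later wrist views taken with the arm at rest, and these agreed with each other to within about 1 mm wherever a disc was fully in view.
- **Forces:** the force readings at the end of each move never passed about 2.5 N.

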